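# Reverse the sample vials into the microscope rack

### The job

The four capped sample vials stand in the white carrier in the order in which they were collected, counted from the carrier's black end block. Move them all to the empty grey rack in reverse order, so that the last one collected is examined first: the vial nearest the carrier's black block goes into the pocket farthest from the rack's black block, the next one into the next pocket, and so on. Keep every vial upright all the time and leave each standing on the floor of its own pocket.

Things in the scene. Friction and masses are not known exactly. Their poses are not given: they have to be found in the camera images.
- vial_turquoise: Capped sample vial, upright: milky white body 32 mm in diameter, turquoise screw cap 36 mm in diameter covering heights 56 to 74 mm (74 mm tall in all), about 60 g. Origin at the centre of its underside, z up along its axis. At every start it stands, not exactly centred, in the holder of its own colour.
- vial_yellow: Capped sample vial, upright: milky white body 32 mm in diameter, yellow screw cap 36 mm in diameter covering heights 56 to 74 mm (74 mm tall in all), about 60 g. Origin at the centre of its underside, z up along its axis. At every start it stands, not exactly centred, in the holder of its own colour.
- vial_red: Capped sample vial, upright: milky white body 32 mm in diameter, red screw cap 36 mm in diameter covering heights 56 to 74 mm (74 mm tall in all), about 60 g. Origin at the centre of its underside, z up along its axis. At every start it stands, not exactly centred, in the holder of its own colour.
- vial_violet: Capped sample vial, upright: milky white body 32 mm in diameter, violet screw cap 36 mm in diameter covering heights 56 to 74 mm (74 mm tall in all), about 60 g. Origin at the centre of its underside, z up along its axis. At every start it stands, not exactly centred, in the holder of its own colour.
- holder_turquoise: turquoise square holder cup, open on top, 50 x 50 mm, 26 mm tall, walls and floor 3 mm (inside 44 x 44 mm), fixed in one of the four places of the carrier. Origin at the centre of its underside, its axes parallel to the carrier's. It never moves, so it goes on showing where the vial of its colour stood.
- holder_yellow: yellow square holder cup, open on top, 50 x 50 mm, 26 mm tall, walls and floor 3 mm (inside 44 x 44 mm), fixed in one of the four places of the carrier. Origin at the centre of its underside, its axes parallel to the carrier's. It never moves, so it goes on showing where the vial of its colour stood.
- holder_red: red square holder cup, open on top, 50 x 50 mm, 26 mm tall, walls and floor 3 mm (inside 44 x 44 mm), fixed in one of the four places of the carrier. Origin at the centre of its underside, its axes parallel to the carrier's. It never moves, so it goes on showing where the vial of its colour stood.
- holder_violet: violet square holder cup, open on top, 50 x 50 mm, 26 mm tall, walls and floor 3 mm (inside 44 x 44 mm), fixed in one of the four places of the carrier. Origin at the centre of its underside, its axes parallel to the carrier's. It never moves, so it goes on showing where the vial of its colour stood.
- carrier: White fixed carrier, 60 mm wide (x): four coloured holder cups in a row on its 6 mm plate, centres at y = +78, +26, -26, -78 mm, x = 0. A black end block, 60 x 16 x 40 mm tall, at its +y end (centre y = +114 mm) marks the start of the row; the -y end has a low white lip. Origin at the middle of the row of places, at the underside; z up. May point any way.
- rack: Light grey fixed rack, empty at the start, 56 (x) x 212 (y) x 30 mm tall: four open pockets 48 x 48 mm in a row, centres at y = +78, +26, -26, -78 mm, x = 0; floor 4 mm above the underside, walls 4 mm thick. A black end block, 40 mm tall, at its +y end (centre y = +114 mm) marks the start of the row. Origin at the middle of the row of pockets, at the underside; z up. May point any way.

How it is judged:
By the outcome, as a careful person would: the job done as asked, in the order asked, and still so for the second after the job is handed in, with the robot touching nothing.
It also fails if it takes over 120 s, if anything falls off the work surface, if the arm or the gripper's body presses on something with over 40 N, if the wrist force passes 120 N, or if a joint passes its speed limit or range.

### The arm

A 6-joint arm with a two-finger parallel gripper is mounted at the origin on the work surface. World frame = base frame: x ahead of the robot, y to its left, z up, the work surface at z = 0. Lengths are in mm, angles in rad, forces in N, time in s.
With the tool pointing down it reaches from about 325 to 850 mm from the base axis. Payload 4.4 kg.
Tool frame: the origin (TCP) lies on the centre line of the jaws, within the pads' length; the fingertips stand 17 mm ahead of it and the grasp point (between the pads) lies 2 mm behind it; y points along the fingers, x is the direction in which the jaws open and shut, and the axes are right-handed (so a half turn about y gives the same grasp; the last joint's range is limited). The gripper opens to 94 mm and grips with 3 to 60 N. Pads are 16 mm wide; open, the fingers measure 119 mm over their backs; the gripper's body (75 mm by 177 mm) begins 78 mm behind the grasp point.
Start: joints at [1.02, 0.207, 1.542, -0, 1.393, -0.15], TCP at [224.349, 529.429, 222.447] pointing down, gripper open.
Joint ranges: [-2.73, 2.73], [-0.86, 2.22], [0.23, 2.46], [-1.11, 4.25], [0.08, 2.63], [-2.82, 2.82]. Speed limits (rad/s): [2.79, 2.79, 3.14, 3.14, 3.14, 3.14].

### API

Orientations are given as a unit quaternion [x, y, z, w].
In Python, from workcell import bot gives the robot as it stands. The module is installed in compiled form; this text tells all that it offers.
- The arm moves only by the shell command python3 -m handwheel 'ROWS' [FORCE]. ROWS is a JSON object of lists of equal length, an entry for each row: "claw": the opening, from 0 (shut) to 1 (fully open); "offset": the shift along the tool's x, y, z in cm, a list of three; "turn": the turn about the tool's y in units of 6 degrees (1.0 is 6 degrees). A call has 1 to 10 rows; each row shifts and turns the commanded pose from where the row before left it, along the tool's axes as they then stand; what a row does not reach is not made up. A row lasts 1/12 s, in which the tool goes at most 41.7 mm and 7.16 degrees, less where a joint would pass 70% of its speed; a pose out of reach is approached as far as the arm can. A call with a gripper value outside its range is refused whole. The fingers move at their own pace and stop on an object; FORCE is the grip in N (left out, the last holds). Time passes only in rows, so rows that do not move let the fingers close. It gives the time, the measured TCP pose, the force and the opening at its end, in the units of the state.
- bot.get_obs(): the state, without advancing time (a new reading comes with each control period).
- bot.snapshot(name): name is "side" or "top" or "wrist"; returns a dict with "color" (420x560x3 uint8, red, green, blue), "fx", "fy", "cx", "cy" (pixels), "view" (4x4, takes a point from world to camera coordinates). Camera axes: x right, y up, looking along -z (the intrinsics and any distortion apply to the point x, -y, -z); pixel columns grow to the right and rows downward; lengths in mm; the calibration is good to about 2 mm. A picture is of the moment at which its call begins. There is no depth.
- bot.finish_job(): hands the job in, once; it reports no verdict.
The state is a dict: "t": time; "joint_positions": joint angles; "dq": joint speeds; "joint_torque": joint torques, N m; "eef_pos": TCP position; "tool_rot": TCP orientation; "wrist_force": force on the tool from outside, world axes, zero at the start; "wrist_torque": the same for the moment, N m; "grip_width": finger opening in mm.
Only numpy, scipy, OpenCV 4.12 (cv2) and the standard library are available. Lean on these libraries where they do the work, as an engineer would, in place of code of your own. Each camera call takes 0.05 s, during which the arm holds its last target.

## Working session

There is one attempt and no reset: what is moved stays moved. The work goes in short steps, Python scripts to look and compute and a shell command to move; the robot and the scene stay as the last step left them, time stands still between calls to the robot, and variables do not carry over. Pictures are saved under pics/ and viewed, and the job is handed in when it is done.

```bash
mkdir -p pics; python3 - <<'E'
from workcell import bot
import cv2,numpy as np
for n in("top","side","wrist"):
    s=bot.snapshot(n); cv2.imwrite(f"pics/a_{n}.png",s["color"][:,:,::-1]); print(n,{k:(v if k!='color' else 0) for k,v in s.items()})
print(bot.get_obs())
E
```

```text
top {'color': 0, 'fx': 426.2534933838658, 'fy': 426.2534933838658, 'cx': 276.77235455817515, 'cy': 207.97268546858575, 'view': array([[ 6.04457188e-02, -9.98154696e-01,  5.78945400e-03,
        -4.04522544e+01],
       [ 9.77808408e-01,  6.03771823e-02,  2.00612344e-01,
        -5.34271601e+02],
       [-2.00591704e-01, -6.46518054e-03,  9.79653597e-01,
        -9.19002071e+02],
       [ 0.00000000e+00,  0.00000000e+00,  0.00000000e+00,
         1.00000000e+00]])}
side {'color': 0, 'fx': 475.7559728763125, 'fy': 475.7559728763125, 'cx': 281.8431847141729, 'cy': 206.78928738977825, 'view': array([[-9.23672544e-01, -3.83057066e-01,  9.81403395e-03,
         5.02716560e+02],
       [ 2.75801424e-01, -6.46828557e-01,  7.11017856e-01,
        -1.95815531e+02],
       [-2.66012417e-01,  6.59454397e-01,  7.03105463e-01,
        -7.74333596e+02],
       [ 0.00000000e+00,  0.00000000e+00,  0.00000000e+00,
         1.00000000e+00]])}
wrist {'color': 0, 'fx': 362.23039538396836, 'fy': 362.23039538396836, 'cx': 282.9506011350415, 'cy': 207.9775156357818, 'view': array([[ 3.91136715e-01,  9.20330
[... 286 characters left out ...]
    1.00000000e+00]])}
{'t': 0.15, 'joint_positions': array([ 1.01947382e+00,  2.07257484e-01,  1.54256822e+00, -2.35601118e-05,
        1.39349633e+00, -1.50528862e-01]), 'dq': array([-0.00117888, -0.00336763, -0.00437775,  0.00020243,  0.00156532,
        0.00012332]), 'joint_torque': array([-3.94722531e-05, -3.71315217e+01, -2.81811082e+01,  6.99565094e-02,
        3.26707237e-02, -8.58555450e-05]), 'eef_pos': array([224.06554438, 528.92564002, 221.5659595 ]), 'tool_rot': array([ 0.58978672,  0.38991463, -0.39101697, -0.5892571 ]), 'wrist_force': array([-0.67882858, -0.81407381, -0.35992892]), 'wrist_torque': array([ 0.00955098, -0.00831911, -0.03615529]), 'grip_width': 93.66120463790344}
```

View pics/a_top.png

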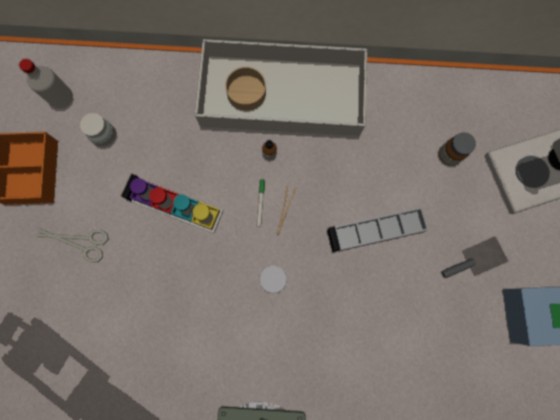

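View pics/a_side.png

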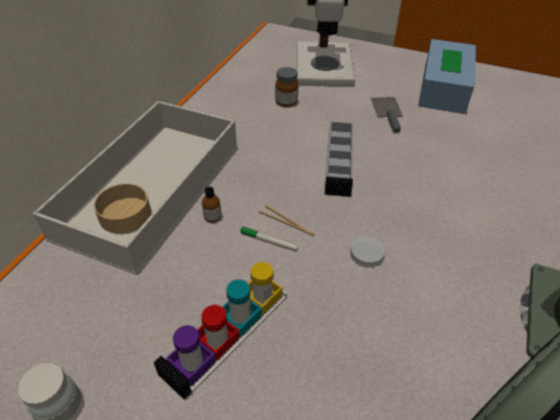

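View pics/a_wrist.png

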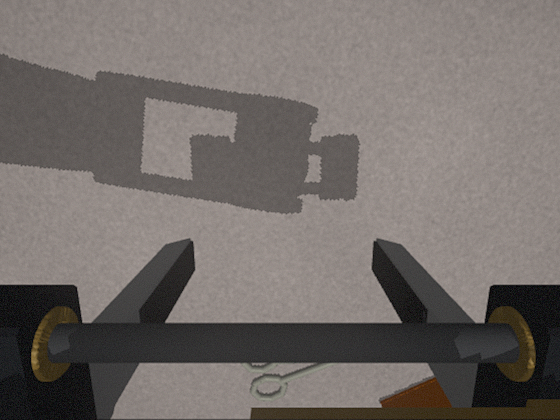

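The top view shows the carrier at about (172,203) with its black block on the left at (130,188); from the black block the order is violet, red, turquoise, yellow. The rack is at about (378,230) with its black block on the left at (334,239). I'll enlarge both views.

```bash
python3 - <<'E'
import cv2
t=cv2.imread("pics/a_top.png"); s=cv2.imread("pics/a_side.png")
cv2.imwrite("pics/b1.png",cv2.resize(t[165:245,110:230],None,fx=6.5,fy=6.5,interpolation=cv2.INTER_CUBIC))
cv2.imwrite("pics/b2.png",cv2.resize(t[195:265,320:435],None,fx=6.5,fy=6.5,interpolation=cv2.INTER_CUBIC))
cv2.imwrite("pics/b3.png",cv2.resize(s[255:400,145:295],None,fx=4,fy=4,interpolation=cv2.INTER_CUBIC))
E
```

```text
(no output)
```

View pics/b1.png

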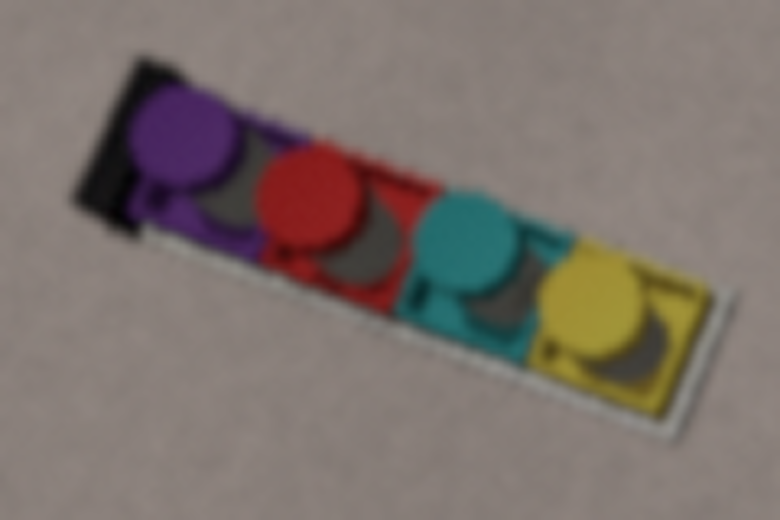

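View pics/b2.png

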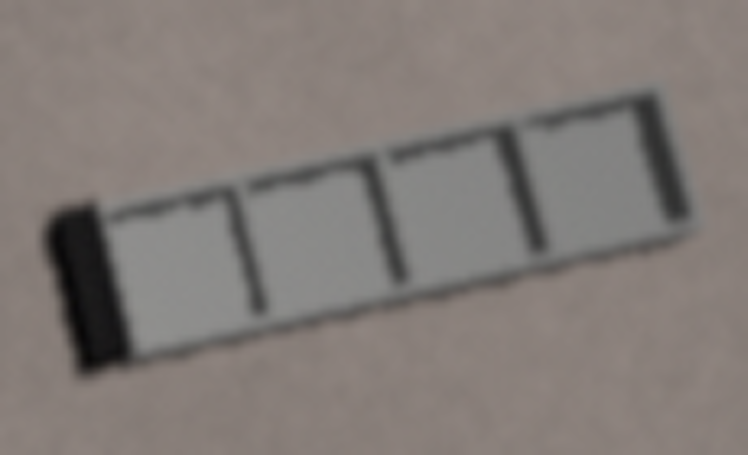

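View pics/b3.png

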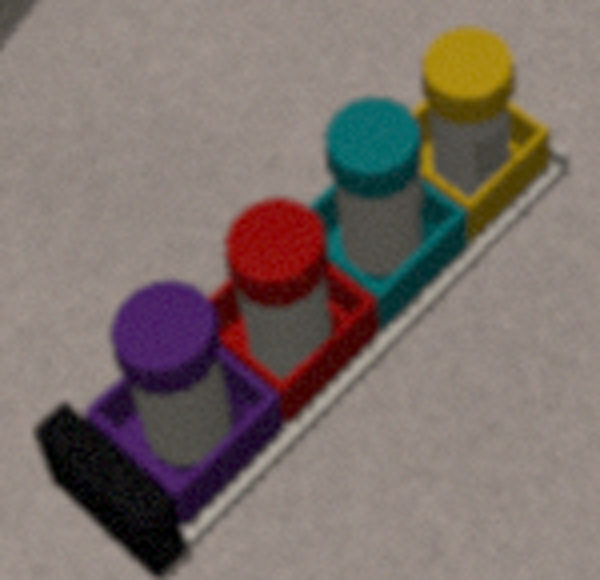

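Caps from the top crop (b1, ×6.5): violet (184,136), red (310,197), turquoise (466,243), yellow (592,304). The side crop (b3, ×4) shows the cap tops at (165,328), (277,244), (373,141) and (468,65). I'll triangulate these and fit the rack and carrier.

```bash
cat > h.py <<'E'
import numpy as np
from scipy.optimize import least_squares
from workcell import bot
def proj(s,P):
    P=np.atleast_2d(P); c=P@s["view"][:3,:3].T+s["view"][:3,3]
    return np.c_[s["cx"]+s["fx"]*c[:,0]/-c[:,2], s["cy"]+s["fy"]*-c[:,1]/-c[:,2]]
def atz(s,uv,z):
    d=np.array([(uv[0]-s["cx"])/s["fx"],-(uv[1]-s["cy"])/s["fy"],-1.])
    R=s["view"][:3,:3]; o=-R.T@s["view"][:3,3]; d=R.T@d
    return o+d*(z-o[2])/d[2]
def un(p,x0,y0,k): p=np.atleast_2d(np.array(p,float)); return (p+.5)/k-.5+[x0,y0]
def fitpose(s,pl,uv,x0):
    def W(v): c,n=np.cos(v[2]),np.sin(v[2]); R=np.array([[c,-n],[n,c]]); return np.c_[pl[:,:2]@R.T+v[:2],pl[:,2]]
    r=least_squares(lambda v:(proj(s,W(v))-uv).ravel(),x0); return r.x,r.fun.reshape(-1,2)
E
cat > m1.py <<'E'
from h import *
np.set_printoptions(precision=2,suppress=True)
T=bot.snapshot("top");S=bot.snapshot("side")
a=un([(184,136),(310,197),(466,243),(592,304)],110,165,6.5); b=un([(165,328),(277,244),(373,141),(468,65)],145,255,4)
for p,q in zip(a,b):
    r=least_squares(lambda X:np.r_[proj(T,X)[0]-p,proj(S,X)[0]-q],[500,200,80])
    print("top@83",atz(T,p,83)[:2],"side@83",atz(S,q,83)[:2],"tri",r.x,r.fun)
pl=np.array([[28,122,40],[28,106,40],[-28,106,40],[-28,122,40],[28,-106,30],[-28,-106,30]],float)
uv=un([(50,213),(95,203),(130,360),(82,375),(658,90),(693,232)],320,195,6.5)
print("rack",*fitpose(T,pl,uv,[500,-200,0]))
# carrier: cups top corners: yellow outer (710,285),(660,415); violet outer (-25,104)
pl=np.array([[25,-103,32],[-25,-103,32],[-25,0,32],[-25,-52,32],[-25,52,32]],float)
uv=un([(708,288),(660,417),(395,313),(527,362),(265,265)],110,165,6.5)
print("carrier",*fitpose(T,pl,uv,[500,200,-.3]))
from scipy.spatial.transform import Rotation as R
o=bot.get_obs();print(R.from_quat(o["tool_rot"]).as_matrix(),o["eef_pos"],o["t"])
E
python3 m1.py
```

```text
top@83 [561.89 304.87] side@83 [562.2  307.77] tri [563.36 306.22  79.6 ] [-0.04 -0.29  0.17  0.06]
top@83 [543.14 259.2 ] side@83 [542.43 262.76] tri [544.09 260.48  78.68] [-0. -0.  0.  0.]
top@83 [530.39 204.28] side@83 [530.48 208.91] tri [532.09 205.66  77.76] [-0.03 -0.28  0.18  0.06]
top@83 [511.91 159.38] side@83 [512.2  162.12] tri [512.95 160.03  80.01] [-0.02 -0.22  0.15  0.05]
rack [ 506.01 -250.07    0.28] [[-0.52  0.31]
 [-0.68  0.38]
 [-0.15  0.01]
 [ 0.4  -0.79]
 [-0.2  -0.6 ]
 [ 1.17  0.65]]
carrier [537.26 231.87  -0.3 ] [[ 0.81 -0.13]
 [-0.08 -0.19]
 [-0.19  0.13]
 [ 0.07  0.48]
 [-0.61 -0.32]]
[[ 0.39 -0.   -0.92]
 [ 0.92 -0.    0.39]
 [-0.   -1.    0.  ]] [224.17 529.13 221.9 ] 0.25
```

```bash
cat > p.py <<'E'
# planner: p.py x y z yaw_deg -> turn units, offset cm in the tool axes after that turn
import sys; from h import *
from scipy.spatial.transform import Rotation as R
x,y,z,w=map(float,sys.argv[1:5]); o=bot.get_obs(); M=R.from_quat(o["tool_rot"]).as_matrix()
yaw=np.degrees(np.arctan2(M[1,0],M[0,0])); a=np.radians(w)
F=np.array([[np.cos(a),0,-np.sin(a)],[np.sin(a),0,np.cos(a)],[0,-1,0]])
d=np.array([x,y,z])-o["eef_pos"]
print("t %.2f pos %s yaw %.1f tilt %.2f grip %.1f Fz %.1f"%(o["t"],o["eef_pos"].round(1),yaw,np.degrees(np.arccos(-M[2,1])),o["grip_width"],o["wrist_force"][2]))
print("turn units %.2f  then offset cm %s"%((yaw-w+180)%360/6-30,(F.T@d/10).round(2)))
E
python3 p.py 562 305.5 165 -17.2
python3 -m handwheel '{"claw":[1,1,1,1,1,1,1,1,1,1],"offset":[[0,0,0],[0,0,0],[0,0,0],[0,0,0],[0,0,0],[0,0,0],[0,0,0],[0,0,0],[0,0,0],[0,0,0]],"turn":[1.1,1.1,1.1,1.1,1.1,1.1,1.1,1.1,1.1,1.1]}' 20
python3 p.py 562 305.5 165 -17.2
```

```text
t 0.25 pos [224.2 529.1 221.9] yaw 67.0 tilt 0.06 grip 94.1 Fz -0.6
turn units 14.04  then offset cm [ 38.89   5.69 -11.37]
t: 1.08
eef_pos: [224.3, 529.3, 222.2]
tool_rot: [0.707, 0.004, -0.004, -0.707]
wrist_force: [0.7, 0.4, -0.3]
grip_width: 94.1
t 1.08 pos [224.3 529.3 222.2] yaw 0.7 tilt 0.02 grip 94.1 Fz -0.3
turn units 2.99  then offset cm [ 38.88   5.72 -11.39]
```

```bash
python3 -m handwheel '{"claw":[1,1,1,1,1,1,1,1,1,1],"offset":[[0,0,0],[0,0,0],[0,0,0],[2.7,0,-0.8],[2.7,0,-0.8],[2.7,0,-0.8],[2.7,0,-0.8],[2.7,0,-0.8],[2.7,0,-0.8],[2.7,0,-0.8]],"turn":[1,1,1,0,0,0,0,0,0,0]}'
python3 p.py 562 305.5 165 -17.2
```

```text
t: 1.92
eef_pos: [389.7, 419.8, 222.4]
tool_rot: [0.699, -0.104, 0.104, -0.699]
wrist_force: [0.5, 0.2, 0.1]
grip_width: 94.3
t 1.92 pos [389.7 419.8 222.4] yaw -17.0 tilt 0.01 grip 94.3 Fz 0.1
turn units 0.04  then offset cm [19.84  5.74 -5.82]
```

```bash
python3 -m handwheel '{"claw":[1,1,1,1,1,1,1,1,1,1],"offset":[[2.5,0,-0.7],[2.5,0,-0.7],[2.5,0,-0.7],[2.5,0,-0.7],[2.5,0,-0.7],[2.5,0,-0.7],[2.5,0,-0.7],[2.3,0,-0.7],[0,0,0],[0,0,0]],"turn":[0,0,0,0,0,0,0,0,0,0]}'
python3 p.py 562 305.5 165 -17.2
python3 - <<'E'
from h import *;import cv2
s=bot.snapshot("wrist");cv2.imwrite("pics/c_w.png",s["color"][:,:,::-1])
s2=bot.snapshot("side");cv2.imwrite("pics/c_s.png",cv2.resize(s2["color"][180:420,80:360,::-1],None,fx=2.5,fy=2.5))
o=bot.get_obs()["eef_pos"];print(proj(s,[[*o],[562,305.5,83]]))
E
```

```text
t: 2.75
eef_pos: [562.4, 308.5, 221.9]
tool_rot: [0.699, -0.105, 0.105, -0.699]
wrist_force: [0.3, -0.2, -0.2]
grip_width: 93.5
t 2.75 pos [562.4 308.5 221.9] yaw -17.1 tilt 0.06 grip 93.5 Fz -0.2
turn units 0.02  then offset cm [ 0.05  5.69 -0.3 ]
[[279.90078298 267.17355487]
 [283.99473554 205.521386  ]]
```

View pics/c_w.png

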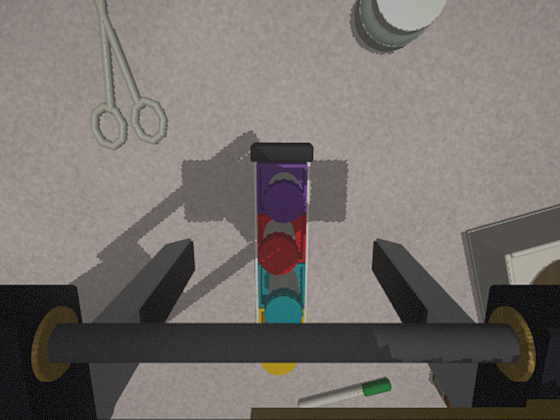

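View pics/c_s.png

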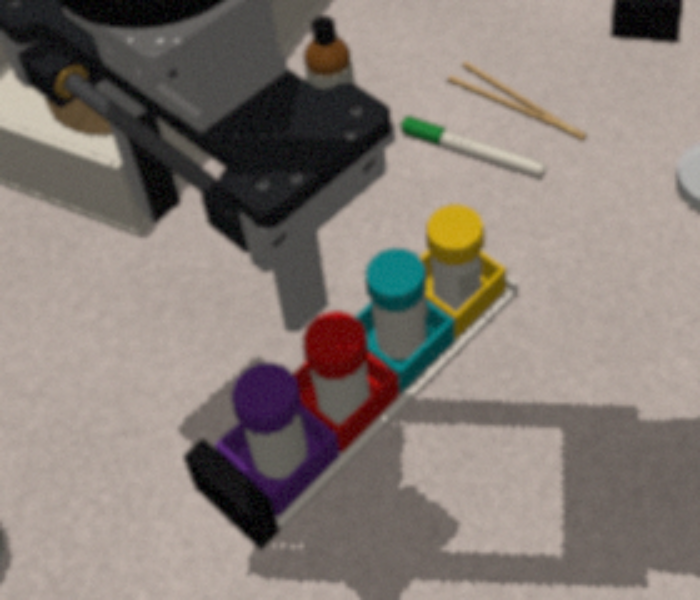

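The wrist view shows violet at (285,199), red at (280,255) and turquoise at (284,311), with the jaws opening across the row. I'll compare these with the triangulation.

```bash
python3 - <<'E'
from h import *
s=bot.snapshot("wrist");s["color"]=0
for p in[(285,199),(280,255),(284,311)]: print(atz(s,p,83).round(1))
E
python3 -m handwheel '{"claw":[1,1,1,1],"offset":[[0,2,-0.1],[0,2,0],[0,1.7,0],[0,0,0]],"turn":[0,0,0,0]}'
python3 p.py 562.5 307 72 -17.2
python3 - <<'E'
from h import *;import cv2
s=bot.snapshot("wrist");cv2.imwrite("pics/d_w.png",s["color"][:,:,::-1])
print(proj(s,[[562.5,307,83]]))
E
```

```text
[563.1 311.9  83. ]
[544.1 264.6  83. ]
[531.4 210.9  83. ]
t: 3.23
eef_pos: [557.6, 308.3, 161.0]
tool_rot: [0.701, -0.106, 0.101, -0.698]
wrist_force: [-1.0, -0.1, -1.9]
grip_width: 93.9
t 3.23 pos [557.6 308.3 161. ] yaw -16.9 tilt 0.49 grip 93.9 Fz -1.9
turn units 0.06  then offset cm [0.51 8.9  0.02]
[[291.4868614  221.69214143]]
```

View pics/d_w.png

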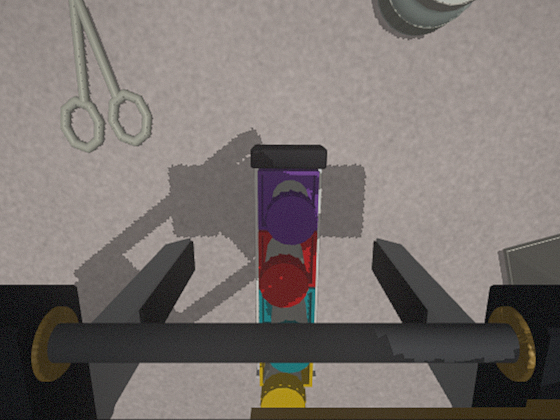

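```bash
python3 -m handwheel '{"claw":[1,1],"offset":[[0,0,0],[0,0,0]],"turn":[0,0]}'
python3 p.py 562.5 308 72 -17.2
```

```text
t: 3.45
eef_pos: [562.1, 309.3, 167.3]
tool_rot: [-0.699, 0.103, -0.105, 0.7]
wrist_force: [-0.5, 0.3, 1.4]
grip_width: 94.2
t 3.45 pos [562.1 309.3 167.3] yaw -16.9 tilt 0.16 grip 94.2 Fz 1.4
turn units 0.05  then offset cm [ 0.08  9.53 -0.12]
```

Descend, then close.

```bash
python3 -m handwheel '{"claw":[1,1,1,1,1,1,1,1],"offset":[[0,1.5,0],[0,1.5,0],[0,1.5,0],[0,1.5,0],[0,1.5,0],[0,1.2,0],[0,0.8,0],[0,0,0]],"turn":[0,0,0,0,0,0,0,0]}'
python3 -m handwheel '{"claw":[0.6,0.4,0.3,0.2,0.2,0.2,0.2,0.2,0.2,0.2],"offset":[[0,0,0],[0,0,0],[0,0,0],[0,0,0],[0,0,0],[0,0,0],[0,0,0],[0,0,0],[0,0,0],[0,0,0]],"turn":[0,0,0,0,0,0,0,0,0,0]}' 20
python3 p.py 562.5 308 72 -17.2
python3 - <<'E'
from h import *;import cv2
s2=bot.snapshot("side");cv2.imwrite("pics/e_s.png",cv2.resize(s2["color"][180:420,80:360,::-1],None,fx=2.5,fy=2.5))
E
```

```text
t: 4.12
eef_pos: [560.6, 308.1, 69.1]
tool_rot: [0.7, -0.105, 0.104, -0.699]
wrist_force: [-0.1, -0.0, -1.1]
grip_width: 94.3
t: 4.95
eef_pos: [561.5, 308.4, 70.4]
tool_rot: [0.699, -0.104, 0.104, -0.699]
wrist_force: [0.4, 0.8, 0.2]
grip_width: 35.8
t 4.95 pos [561.5 308.4  70.4] yaw -17.0 tilt 0.01 grip 35.8 Fz 0.2
turn units 0.04  then offset cm [ 0.11 -0.16 -0.01]
```

View pics/e_s.png

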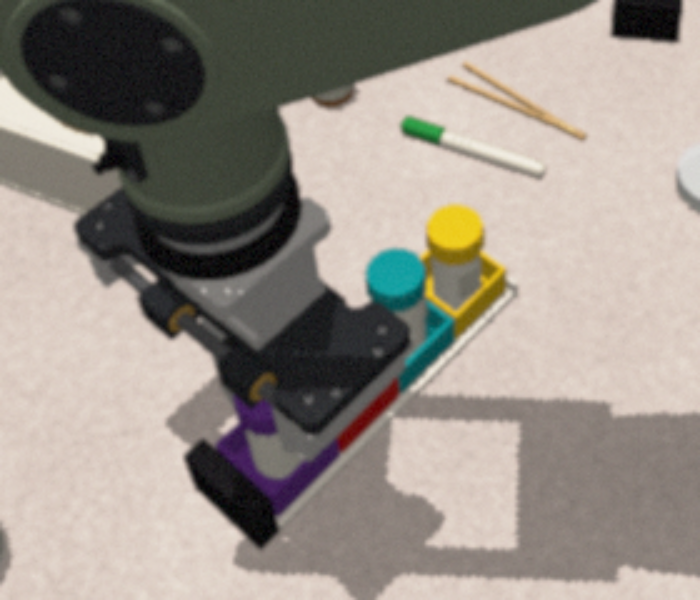

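Grip 35.8 mm matches the 36 mm cap. Lift.

```bash
python3 -m handwheel '{"claw":[0.2,0.2,0.2,0.2,0.2,0.2,0.2,0.2,0.2,0.2],"offset":[[0,-0.5,0],[0,-1,0],[0,-1.5,0],[0,-1.5,0],[0,-1.5,0],[0,-1.5,0],[0,-1.5,0],[0,-1,0],[0,-0.6,0],[0,0,0]],"turn":[0,0,0,0,0,0,0,0,0,0]}' 25
python3 -m handwheel '{"claw":[0.2,0.2,0.2,0.2,0.2,0.2,0.2],"offset":[[0,0,0],[0,0,0],[0,0,0],[0,0,0],[0,0,0],[0,0,0],[0,0,0]],"turn":[-0.9,-0.9,-0.9,-0.9,-0.9,-1,0]}'
python3 p.py 527.6 -325 173 16
python3 - <<'E'
from h import *;import cv2
s2=bot.snapshot("side");cv2.imwrite("pics/f_s.png",cv2.resize(s2["color"][180:420,80:360,::-1],None,fx=2.5,fy=2.5))
E
```

```text
t: 5.83
eef_pos: [562.6, 308.9, 178.7]
tool_rot: [-0.699, 0.103, -0.105, 0.7]
wrist_force: [0.9, 0.3, -0.8]
grip_width: 35.2
t: 6.42
eef_pos: [560.8, 308.1, 175.1]
tool_rot: [0.7, 0.098, -0.1, -0.7]
wrist_force: [0.2, -0.6, -1.2]
grip_width: 35.1
t 6.42 pos [560.8 308.1 175.1] yaw 16.1 tilt 0.14 grip 35.1 Fz -1.2
turn units 0.02  then offset cm [-20.64   0.21 -59.94]
```

View pics/f_s.png

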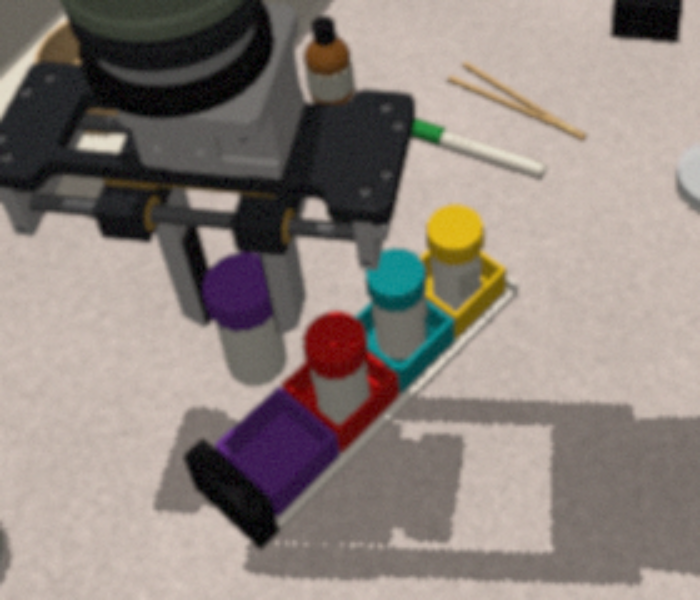

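```bash
python3 - <<'E'
from h import *
s=bot.snapshot("side"); print(atz(s,un([(238,276)],80,180,2.5)[0],187.5)); print(bot.get_obs()["eef_pos"])
E
python3 -m handwheel '{"claw":[0.2,0.2,0.2,0.2,0.2,0.2,0.2,0.2,0.2,0.2],"offset":[[-0.3,0,-1],[-0.7,0,-2],[-1,0,-3],[-1,0,-3],[-1,0,-3],[-1,0,-3],[-1,0,-3],[-1,0,-3],[-1,0,-3],[-1,0,-3]],"turn":[0,0,0,0,0,0,0,0,0,0]}'
python3 p.py 527.6 -325 173 16
```

```text
[564.16298044 304.19105051 187.5       ]
[561.02893398 308.21281366 175.46310164]
t: 7.35
eef_pos: [549.0, 21.9, 176.5]
tool_rot: [0.7, 0.098, -0.098, -0.7]
wrist_force: [0.3, 0.1, -1.1]
grip_width: 35.5
t 7.35 pos [549.   21.9 176.5] yaw 15.9 tilt 0.02 grip 35.5 Fz -1.1
turn units -0.01  then offset cm [-11.62   0.35 -32.76]
```

```bash
python3 -m handwheel '{"claw":[0.2,0.2,0.2,0.2,0.2,0.2,0.2,0.2,0.2,0.2],"offset":[[-1,0,-3],[-1,0,-3],[-1,0,-3],[-1,0,-3],[-1,0,-3],[-1,0,-3],[-1.2,0,-3],[-1.2,0,-3],[-1,0,-2.5],[-0.8,0,-2]],"turn":[0,0,0,0,0,0,0,0,0,0]}'
python3 -m handwheel '{"claw":[0.2,0.2,0.2,0.2],"offset":[[-0.7,0,-2],[-0.4,0,-1],[0,0,0],[0,0,0]],"turn":[0,0,0,0]}'
python3 p.py 527.6 -325 173 16
python3 - <<'E'
from h import *;import cv2
s=bot.snapshot("wrist");cv2.imwrite("pics/g_w.png",s["color"][:,:,::-1])
s2=bot.snapshot("side");cv2.imwrite("pics/g_s.png",cv2.resize(s2["color"][20:220,260:460,::-1],None,fx=3,fy=3))
s2=bot.snapshot("top");cv2.imwrite("pics/g_t.png",cv2.resize(s2["color"][150:290,300:460,::-1],None,fx=4,fy=4))
E
```

```text
t: 8.18
eef_pos: [529.1, -280.9, 176.4]
tool_rot: [0.701, 0.097, -0.098, -0.7]
wrist_force: [0.1, 1.4, 0.3]
grip_width: 35.8
t: 8.52
eef_pos: [527.6, -309.8, 176.2]
tool_rot: [-0.7, -0.098, 0.098, 0.701]
wrist_force: [0.7, 0.8, -0.4]
grip_width: 35.3
t 8.52 pos [ 527.6 -309.8  176.2] yaw 15.9 tilt 0.06 grip 35.3 Fz -0.4
turn units -0.01  then offset cm [-0.42  0.32 -1.46]
```

View pics/g_w.png

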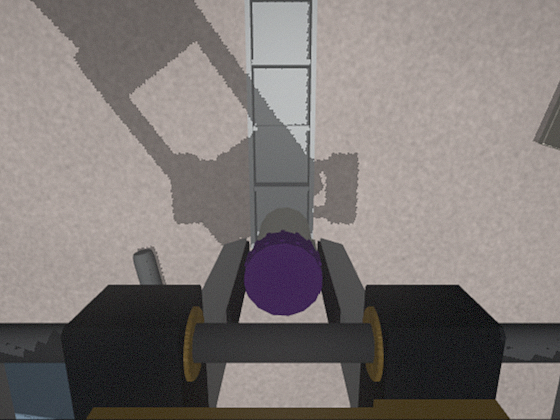

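View pics/g_s.png

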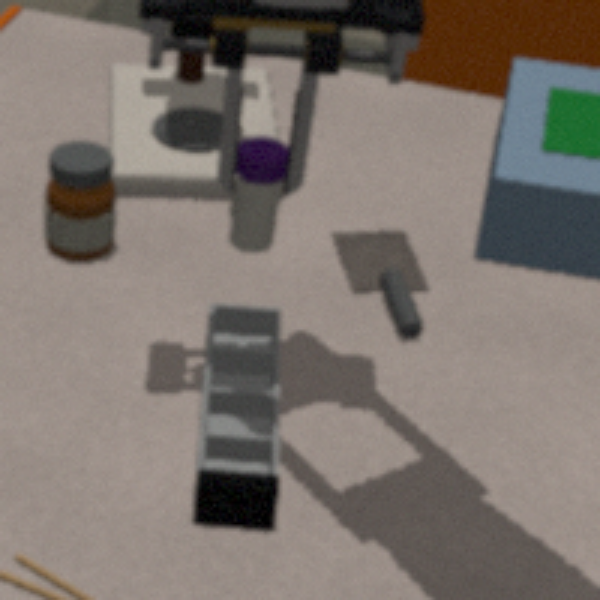

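View pics/g_t.png

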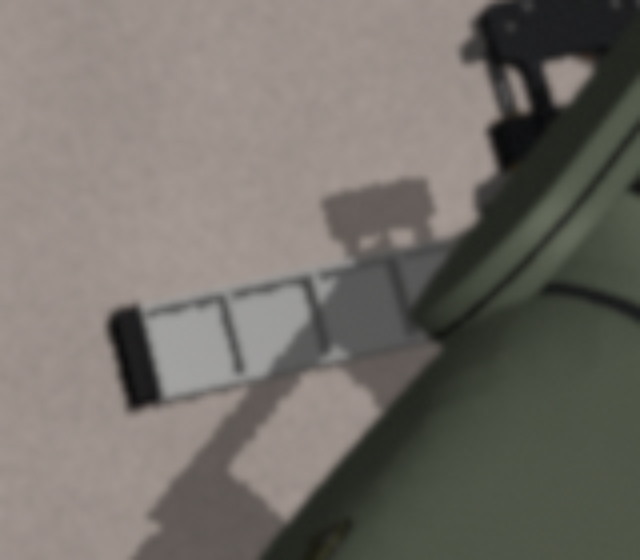

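The wrist picture shows the held violet cap centred at (283,273), rack dividers at rows 66, 125 and 185, and rack outer sides near columns 247 and 314. The vial hangs upright in the side view. Check the rack and vial against the wrist camera.

```bash
python3 - <<'E'
from h import *
np.set_printoptions(precision=1,suppress=True)
s=bot.snapshot("wrist")
o=bot.get_obs()["eef_pos"];print(o,"cap",atz(s,(283,273),o[2]+12.6))
a=.28;c,n=np.cos(a),np.sin(a)
for y in(104,52,0,-52):
  for sx in (-28,0,28): print(y,sx,proj(s,[506+c*sx-n*y,-250+n*sx+c*y,30])[0],end=' ')
  print()
for p in[(280,66),(282,125),(282,185)]:print(atz(s,p,30))
S=bot.snapshot("side")
for k,y in enumerate((78,26,-26,-78)): print(proj(S,[506-n*y,-250+c*y,30])[0])
E
```

```text
[ 528.2 -308.5  176.4] cap [ 526.9 -305.1  189. ]
104 -28 [239.7 -12.9] 104 0 [276.6 -12.9] 104 28 [313.4 -12.9] 
52 -28 [241.7  60.3] 52 0 [276.9  60.3] 52 28 [312.1  60.3] 
0 -28 [243.4 127.3] 0 0 [277.1 127.3] 0 28 [310.9 127.3] 
-52 -28 [245.  188.8] -52 0 [277.4 188.8] -52 28 [309.7 188.8] 
[ 495.2 -203.4   30. ]
[ 509.4 -247.1   30. ]
[ 523.3 -295.6   30. ]
[340.3 172.3]
[340.9 156.8]
[341.5 142.4]
[342.1 129. ]
```

```bash
python3 p.py 528.6 -325 176 16
python3 -m handwheel '{"claw":[0.2,0.2,0.2,0.2,0.2,0.2,0.2,0.2,0.2],"offset":[[-0.2,0,-0.8],[-0.2,0,-0.8],[0,1,0],[0,1.5,0],[0,1.5,0],[0,1.5,0],[0,0.8,0],[0,0,0],[0,0,0]],"turn":[0,0,0,0,0,0,0,0,0]}'
python3 p.py 528.6 -325 65.4 16
python3 - <<'E'
from h import *;import cv2
s=bot.snapshot("wrist");cv2.imwrite("pics/i_w.png",s["color"][:,:,::-1])
s2=bot.snapshot("side");cv2.imwrite("pics/i_s.png",cv2.resize(s2["color"][50:200,260:410,::-1],None,fx=4,fy=4))
E
```

```text
t 8.77 pos [ 528.3 -308.6  176.5] yaw 16.1 tilt 0.02 grip 35.5 Fz 0.0
turn units 0.02  then offset cm [-0.42  0.05 -1.59]
t: 9.52
eef_pos: [528.3, -326.3, 112.7]
tool_rot: [-0.7, -0.098, 0.099, 0.701]
wrist_force: [-0.5, 0.5, -0.1]
grip_width: 35.7
t 9.52 pos [ 528.3 -326.3  112.7] yaw 16.0 tilt 0.08 grip 35.7 Fz -0.1
turn units 0.00  then offset cm [0.07 4.73 0.11]
```

View pics/i_w.png

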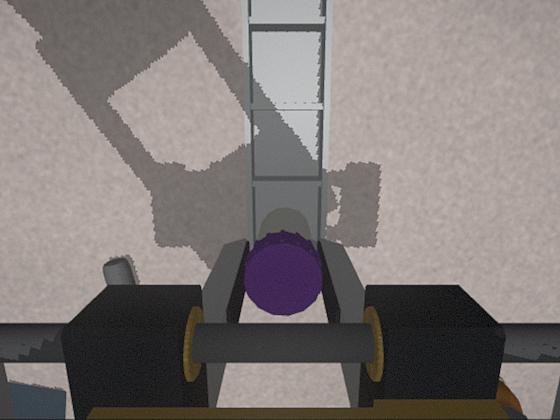

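View pics/i_s.png

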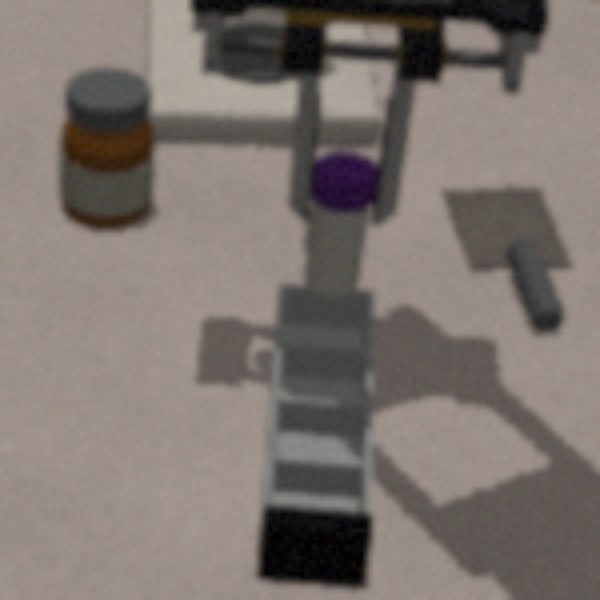

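The side view shows the vial upright with its underside just above the last pocket, near (330,290). I'll compare that with the prediction.

```bash
python3 - <<'E'
from h import *
S=bot.snapshot("side");o=bot.get_obs()["eef_pos"]
f=lambda p:((proj(S,p)[0]-[260,50])*4).round(0)
print("vial bottom",f([o[0],o[1],o[2]-61.4]),"cap top",f([o[0],o[1],o[2]+12.6]),"pocket z30",f([528.6,-325,30]))
a=.28;c,n=np.cos(a),np.sin(a)
print([f([507+c*x-n*y,-250+n*x+c*y,30]) for x in(-28,28) for y in(-106,-52,0)])
W=bot.snapshot("wrist")
print([proj(W,[507+c*x-n*y,-250+n*x+c*y,30])[0].round(0) for x in(-28,28) for y in(-52,0,52)])
E
```

```text
vial bottom [330. 280.] cap top [344. 166.] pocket z30 [327. 315.]
[array([375., 291.]), array([375., 346.]), array([374., 401.]), array([280., 285.]), array([277., 338.]), array([273., 394.])]
[array([242., 180.]), array([240., 102.]), array([237.,  14.]), array([323., 180.]), array([326., 101.]), array([328.,  14.])]
```

Everything agrees within a few mm, so I'll lower it.

```bash
python3 -m handwheel '{"claw":[0.2,0.2,0.2,0.2,0.2,0.2,0.2,0.2],"offset":[[0.1,0.8,0],[0,1,0],[0,1,0],[0,0.8,0],[0,0.5,0],[0,0.4,0],[0,0,0],[0,0,0]],"turn":[0,0,0,0,0,0,0,0]}'
python3 p.py 528.6 -325 65.4 16
```

```text
t: 10.38
eef_pos: [529.5, -326.0, 68.1]
tool_rot: [-0.7, -0.098, 0.099, 0.7]
wrist_force: [1.0, 0.3, -0.3]
grip_width: 35.5
t 10.38 pos [ 529.5 -326.    68.1] yaw 16.0 tilt 0.03 grip 35.5 Fz -0.3
turn units 0.01  then offset cm [-0.06  0.27  0.12]
```

```bash
python3 -m handwheel '{"claw":[0.2,0.2,0.2,0.2,0.2],"offset":[[0,0.1,0],[0,0.1,0],[0,0.1,0],[0,0,0],[0,0,0]],"turn":[0,0,0,0,0]}'
```

```text
t: 10.8
eef_pos: [529.7, -326.1, 65.6]
tool_rot: [0.7, 0.099, -0.099, -0.7]
wrist_force: [-0.5, 0.9, -0.8]
grip_width: 35.4
```

```bash
python3 -m handwheel '{"claw":[0.2,0.2,0.2],"offset":[[0,0.1,0],[0,0,0],[0,0,0]],"turn":[0,0,0]}' | grep -E "pos|force"
python3 -m handwheel '{"claw":[0.2,0.2,0.2],"offset":[[0,0.1,0],[0,0,0],[0,0,0]],"turn":[0,0,0]}'| grep -E "pos|force"
```

```text
eef_pos: [529.9, -326.5, 65.4]
wrist_force: [-1.3, 1.2, 3.6]
eef_pos: [530.0, -326.7, 65.3]
wrist_force: [-2.1, 1.7, 7.9]
```

It touched at z = 65.3, as expected for the pocket floor. Release and rise.

```bash
python3 -m handwheel '{"claw":[0.5,0.6,0.8,1,1,1,1,1,1,1],"offset":[[0,-0.1,0],[0,0,0],[0,0,0],[0,0,0],[0,0,0],[0,0,0],[0,-1,0],[0,-2.5,0],[0,-2.5,0],[0,-2.5,0]],"turn":[0,0,0,0,0,0,0,0,0,0]}'
python3 -m handwheel '{"claw":[1,1,1,1,1,1,1],"offset":[[0,-1,0],[0,0,2],[0,0,3],[0,0,3],[0,0,3],[0,0,3],[0,0,3]],"turn":[0,0.9,0.9,0.9,0.9,0.9,1]}'
python3 p.py 543.5 261.5 168 -17.2
python3 - <<'E'
from h import *;import cv2
s2=bot.snapshot("side");cv2.imwrite("pics/j_s.png",cv2.resize(s2["color"][50:200,260:410,::-1],None,fx=4,fy=4))
E
```

```text
t: 12.13
eef_pos: [529.4, -325.9, 150.7]
tool_rot: [-0.7, -0.098, 0.099, 0.7]
wrist_force: [-0.2, 0.2, 0.6]
grip_width: 93.7
t: 12.72
eef_pos: [523.6, -156.7, 159.3]
tool_rot: [-0.699, 0.107, -0.106, 0.699]
wrist_force: [0.6, 0.2, -0.4]
grip_width: 93.8
t 12.72 pos [ 523.6 -156.7  159.3] yaw -17.3 tilt 0.05 grip 93.8 Fz -0.4
turn units -0.01  then offset cm [-10.47  -0.87  40.54]
```

View pics/j_s.png

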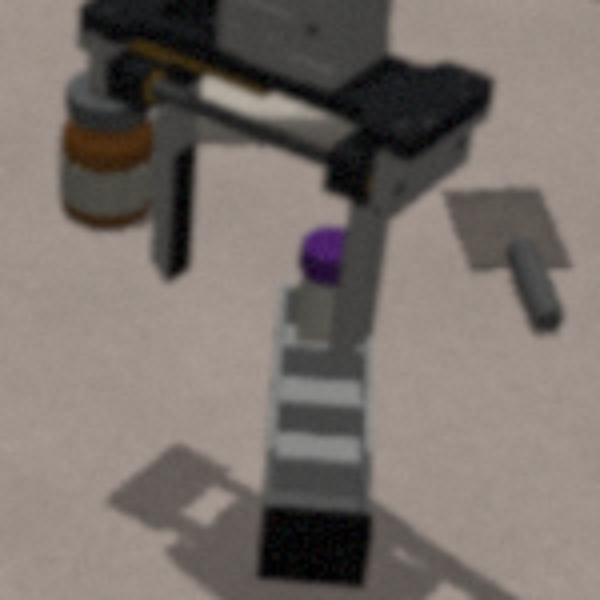

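The violet vial stands in the last pocket. Next is red.

```bash
python3 -m handwheel '{"claw":[1,1,1,1,1,1,1,1,1,1],"offset":[[-0.7,0,2.9],[-0.7,0,2.9],[-0.8,0,2.9],[-0.8,0,2.9],[-0.8,0,2.9],[-0.8,0,2.9],[-0.8,0,2.9],[-0.8,0,2.9],[-0.8,0,2.9],[-0.8,0,2.9]],"turn":[0,0,0,0,0,0,0,0,0,0]}'
python3 -m handwheel '{"claw":[1,1,1,1,1,1,1],"offset":[[-0.8,0,2.9],[-0.7,0,2.7],[-0.7,0,2.5],[-0.5,0,2],[-0.1,0,1],[0,0,0],[0,0,0]],"turn":[0,0,0,0,0,0,0]}'
python3 p.py 543.5 261.5 70.5 -17.2
python3 - <<'E'
from h import *;import cv2
s=bot.snapshot("wrist");cv2.imwrite("pics/k_w.png",s["color"][:,:,::-1])
print(proj(s,[[543.5,261.5,83]]))
T=bot.snapshot("top");cv2.imwrite("pics/k_t.png",cv2.resize(T["color"][195:265,320:435,::-1],None,fx=6.5,fy=6.5,interpolation=cv2.INTER_CUBIC))
E
```

```text
t: 13.6
eef_pos: [534.2, 143.3, 159.4]
tool_rot: [0.699, -0.104, 0.104, -0.699]
wrist_force: [0.2, -0.2, -0.1]
grip_width: 93.9
t: 14.18
eef_pos: [540.1, 255.9, 159.2]
tool_rot: [0.7, -0.104, 0.104, -0.699]
wrist_force: [-0.3, -0.8, 0.3]
grip_width: 94.0
t 14.18 pos [540.1 255.9 159.2] yaw -16.9 tilt 0.06 grip 94.0 Fz 0.3
turn units 0.05  then offset cm [0.16 8.87 0.64]
[[285.7572148  214.06946565]]
```

View pics/k_w.png

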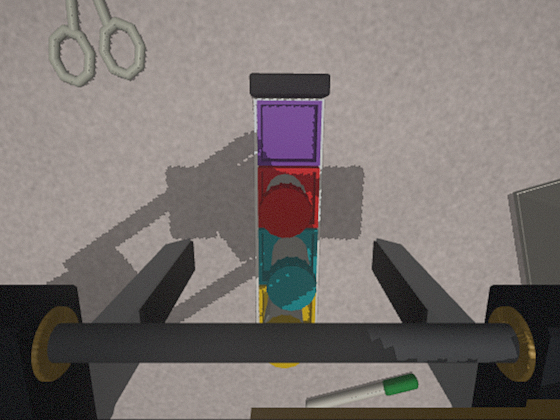

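View pics/k_t.png

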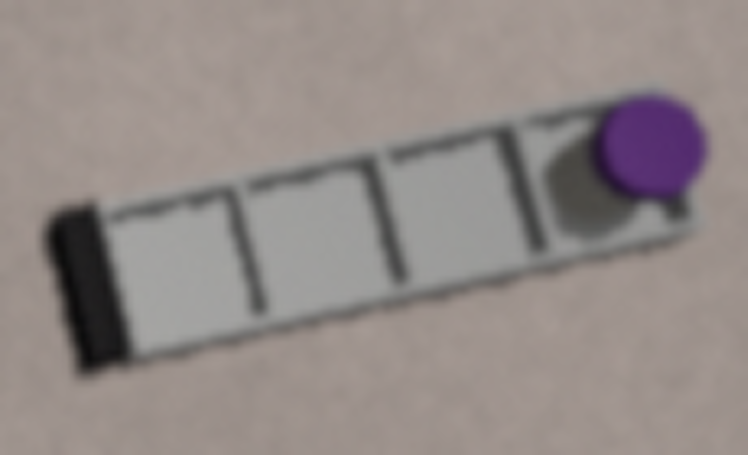

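In the top crop violet is at (652,147), in the end pocket and upright. The wrist view shows red at (287,210), near the predicted (286,214).

```bash
python3 - <<'E'
from h import *
T=bot.snapshot("top");print(atz(T,un([(652,147)],320,195,6.5)[0],78))
E
python3 -m handwheel '{"claw":[1,1,1,1,1,1,1,1],"offset":[[0.1,0,0.6],[0,1.5,0],[0,1.5,0],[0,1.5,0],[0,1.5,0],[0,1.5,0],[0,1.2,0],[0,0,0]],"turn":[0,0,0,0,0,0,0,0]}'
python3 p.py 543.5 262 70.5 -17.2
```

```text
[ 529.60962511 -326.44439341   78.        ]
t: 15.0
eef_pos: [540.8, 260.5, 69.4]
tool_rot: [0.7, -0.106, 0.103, -0.698]
wrist_force: [-0.9, -0.5, -0.8]
grip_width: 94.1
t 15.00 pos [540.8 260.5  69.4] yaw -17.0 tilt 0.33 grip 94.1 Fz -0.8
turn units 0.03  then offset cm [ 0.22 -0.11  0.22]
```

```bash
python3 -m handwheel '{"claw":[1,0.6,0.4,0.3,0.2,0.2,0.2,0.2,0.2,0.2],"offset":[[0,0,0.1],[0,0,0],[0,0,0],[0,0,0],[0,0,0],[0,0,0],[0,0,0],[0,0,0],[0,0,0],[0,0,0]],"turn":[0,0,0,0,0,0,0,0,0,0]}' 25
python3 -m handwheel '{"claw":[0.2,0.2,0.2,0.2,0.2,0.2,0.2,0.2,0.2,0.2],"offset":[[0,-0.5,0],[0,-1,0],[0,-1.5,0],[0,-1.5,0],[0,-1.5,0],[0,-1.5,0],[0,-1.5,0],[0,-1,0],[0,-0.6,0],[0,0,0]],"turn":[0,0,0,0,0,0,0,0,0,0]}'
python3 -m handwheel '{"claw":[0.2,0.2,0.2,0.2,0.2,0.2,0.2],"offset":[[0,0,0],[0,0,0],[0,0,0],[0,0,0],[0,0,0],[0,0,0],[0,0,0]],"turn":[-0.9,-0.9,-0.9,-0.9,-0.9,-1,0]}'
python3 p.py 514 -275 173 16
python3 - <<'E'
from h import *;import cv2
s2=bot.snapshot("side");cv2.imwrite("pics/l_s.png",cv2.resize(s2["color"][180:420,80:360,::-1],None,fx=2.5,fy=2.5))
E
```

```text
t: 15.83
eef_pos: [543.0, 262.7, 72.4]
tool_rot: [0.699, -0.104, 0.104, -0.699]
wrist_force: [-0.0, 0.5, -0.2]
grip_width: 37.6
t: 16.67
eef_pos: [544.2, 263.1, 180.6]
tool_rot: [-0.699, 0.103, -0.105, 0.7]
wrist_force: [0.5, 0.1, -0.8]
grip_width: 35.1
t: 17.25
eef_pos: [542.3, 262.4, 177.1]
tool_rot: [0.7, 0.098, -0.1, -0.7]
wrist_force: [0.2, -0.3, -0.9]
grip_width: 35.4
t 17.25 pos [542.3 262.4 177.1] yaw 16.1 tilt 0.14 grip 35.4 Fz -0.9
turn units 0.02  then offset cm [-17.53   0.41 -50.88]
```

View pics/l_s.png

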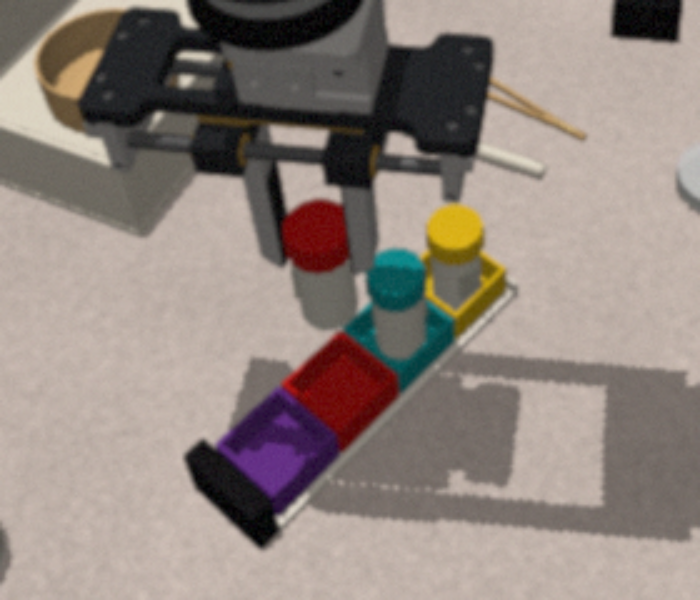

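Red is held, upright. Carry it over.

```bash
python3 -m handwheel '{"claw":[0.2,0.2,0.2,0.2,0.2,0.2,0.2,0.2,0.2,0.2],"offset":[[-0.3,0,-1],[-0.7,0,-2],[-1,0,-3],[-1,0,-3],[-1,0,-3],[-1,0,-3],[-1,0,-3],[-1,0,-3],[-1,0,-3],[-1,0,-3]],"turn":[0,0,0,0,0,0,0,0,0,0]}'
python3 -m handwheel '{"claw":[0.2,0.2,0.2,0.2,0.2,0.2,0.2,0.2,0.2,0.2],"offset":[[-1.1,0,-3],[-1.1,0,-3],[-1.1,0,-3],[-1.1,0,-3],[-1.1,0,-3],[-1,0,-3],[-1,0,-2.7],[-0.7,0,-2],[-0.4,0,-1],[0,0,0]],"turn":[0,0,0,0,0,0,0,0,0,0]}'
python3 p.py 514.2 -275 112 16
```

```text
t: 18.13
eef_pos: [530.4, -23.8, 178.3]
tool_rot: [0.7, 0.098, -0.098, -0.7]
wrist_force: [0.4, -0.2, -1.5]
grip_width: 35.3
t: 18.97
eef_pos: [513.1, -275.6, 178.2]
tool_rot: [0.701, 0.097, -0.097, -0.7]
wrist_force: [0.6, -0.1, -0.8]
grip_width: 35.7
t 18.97 pos [ 513.1 -275.6  178.2] yaw 15.8 tilt 0.04 grip 35.7 Fz -0.8
turn units -0.04  then offset cm [0.12 6.62 0.03]
```

```bash
python3 -m handwheel '{"claw":[0.2,0.2,0.2,0.2,0.2,0.2,0.2,0.2],"offset":[[0,0,0],[0,1,0],[0,1.5,0],[0,1.5,0],[0,1.5,0],[0,1,0],[0,0,0],[0,0,0]],"turn":[0,0,0,0,0,0,0,0]}'
python3 p.py 514.2 -275 68 16
python3 - <<'E'
from h import *;import cv2
s2=bot.snapshot("side");cv2.imwrite("pics/m_s.png",cv2.resize(s2["color"][50:200,260:410,::-1],None,fx=4,fy=4))
E
```

```text
t: 19.63
eef_pos: [513.6, -271.8, 112.6]
tool_rot: [-0.7, -0.099, 0.1, 0.701]
wrist_force: [-0.4, 0.1, -0.6]
grip_width: 35.4
t 19.63 pos [ 513.6 -271.8  112.6] yaw 16.1 tilt 0.12 grip 35.4 Fz -0.6
turn units 0.02  then offset cm [-0.03  4.46 -0.32]
```

View pics/m_s.png

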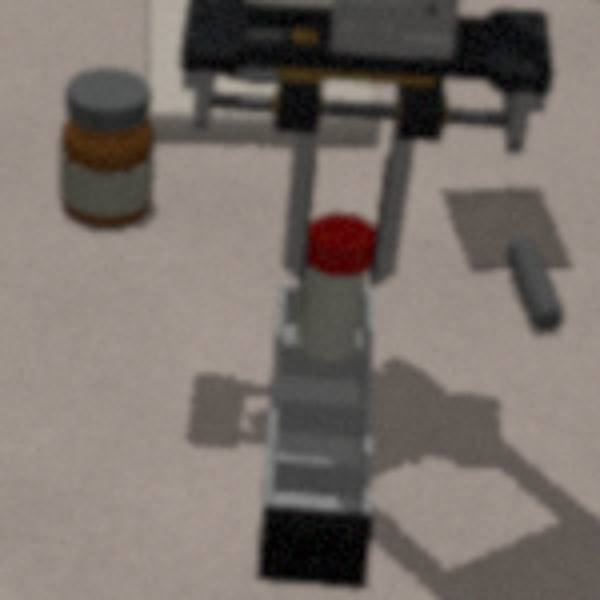

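```bash
python3 -m handwheel '{"claw":[0.2,0.2,0.2,0.2,0.2,0.2,0.2,0.2],"offset":[[0,0.6,-0.3],[0,1,0],[0,1,0],[0,0.8,0],[0,0.5,0],[0,0.2,0],[0,0,0],[0,0,0]],"turn":[0,0,0,0,0,0,0,0]}'
python3 -m handwheel '{"claw":[0.2,0.2,0.2,0.2],"offset":[[0,0.1,0],[0,0.1,0],[0,0,0],[0,0,0]],"turn":[0,0,0,0]}'
python3 p.py 514.2 -275 68 16
```

```text
t: 20.35
eef_pos: [514.9, -276.2, 72.3]
tool_rot: [-0.7, -0.099, 0.099, 0.7]
wrist_force: [0.5, -0.5, -0.4]
grip_width: 35.9
t: 20.68
eef_pos: [515.0, -276.2, 70.7]
tool_rot: [0.7, 0.099, -0.099, -0.7]
wrist_force: [0.6, 0.6, 0.1]
grip_width: 35.6
t 20.68 pos [ 515.  -276.2   70.7] yaw 16.0 tilt 0.03 grip 35.6 Fz 0.1
turn units 0.01  then offset cm [-0.04  0.27  0.13]
```

```bash
python3 -m handwheel '{"claw":[0.2,0.2,0.2],"offset":[[0,0.1,0],[0,0.1,0],[0,0,0]],"turn":[0,0,0]}'| grep -E "pos|force"
python3 -m handwheel '{"claw":[0.2,0.2,0.2],"offset":[[0,0.1,0],[0,0,0],[0,0,0]],"turn":[0,0,0]}'| grep -E "pos|force"
```

```text
eef_pos: [514.7, -276.0, 68.2]
wrist_force: [-0.4, 0.0, -1.1]
eef_pos: [514.9, -276.2, 67.6]
wrist_force: [-0.2, 0.0, 0.7]
```

```bash
python3 -m handwheel '{"claw":[0.2,0.2,0.2],"offset":[[0,0.1,0],[0,0,0],[0,0,0]],"turn":[0,0,0]}'| grep -E "pos|force"
```

```text
eef_pos: [515.1, -276.4, 67.5]
wrist_force: [-1.2, 1.1, 4.4]
```

On the floor (expected 67.4). Release, then go to turquoise.

```bash
python3 -m handwheel '{"claw":[0.5,0.6,0.8,1,1,1,1,1,1,1],"offset":[[0,-0.1,0],[0,0,0],[0,0,0],[0,0,0],[0,0,0],[0,0,0],[0,-1,0],[0,-2.5,0],[0,-2.5,0],[0,-2.5,0]],"turn":[0,0,0,0,0,0,0,0,0,0]}'
python3 -m handwheel '{"claw":[1,1,1,1,1,1,1],"offset":[[0,-1,0],[0,0,2],[0,0,3],[0,0,3],[0,0,3],[0,0,3],[0,0,3]],"turn":[0,0.9,0.9,0.9,0.9,0.9,1]}'
python3 p.py 531 206.5 162 -17.2
```

```text
t: 22.27
eef_pos: [514.6, -275.9, 153.7]
tool_rot: [-0.7, -0.098, 0.099, 0.7]
wrist_force: [-0.1, 0.9, -0.3]
grip_width: 93.5
t: 22.85
eef_pos: [508.8, -106.8, 162.3]
tool_rot: [-0.699, 0.106, -0.106, 0.699]
wrist_force: [0.6, -0.3, 0.1]
grip_width: 94.4
t 22.85 pos [ 508.8 -106.8  162.3] yaw -17.3 tilt 0.04 grip 94.4 Fz 0.1
turn units -0.01  then offset cm [-7.150e+00  3.000e-02  3.058e+01]
```

```bash
python3 -m handwheel '{"claw":[1,1,1,1,1,1,1,1,1,1],"offset":[[-0.6,0,2.9],[-0.7,0,2.9],[-0.7,0,2.9],[-0.7,0,2.9],[-0.7,0,2.9],[-0.7,0,2.9],[-0.7,0,2.9],[-0.7,0,2.9],[-0.6,0,2.5],[-0.5,0,2]],"turn":[0,0,0,0,0,0,0,0,0,0]}'
python3 -m handwheel '{"claw":[1,1,1,1],"offset":[[-0.3,0,1.5],[-0.1,0,0.6],[0,0,0],[0,0,0]],"turn":[0,0,0,0]}'
python3 p.py 531 206.5 72 -17.2
python3 - <<'E'
from h import *;import cv2
s=bot.snapshot("wrist");cv2.imwrite("pics/n_w.png",s["color"][:,:,::-1])
print(proj(s,[[531,206.5,83]]))
T=bot.snapshot("top");cv2.imwrite("pics/n_t.png",cv2.resize(T["color"][195:265,320:435,::-1],None,fx=6.5,fy=6.5,interpolation=cv2.INTER_CUBIC))
E
```

```text
t: 23.68
eef_pos: [527.0, 178.1, 162.3]
tool_rot: [-0.699, 0.104, -0.104, 0.7]
wrist_force: [0.2, -0.2, -0.2]
grip_width: 93.9
t: 24.02
eef_pos: [529.5, 196.9, 162.2]
tool_rot: [0.7, -0.104, 0.104, -0.699]
wrist_force: [-0.0, 0.1, 0.6]
grip_width: 94.0
t 24.02 pos [529.5 196.9 162.2] yaw -16.9 tilt 0.05 grip 94.0 Fz 0.6
turn units 0.04  then offset cm [-0.14  9.02  0.96]
[[281.29560961 208.36403156]]
```

View pics/n_w.png

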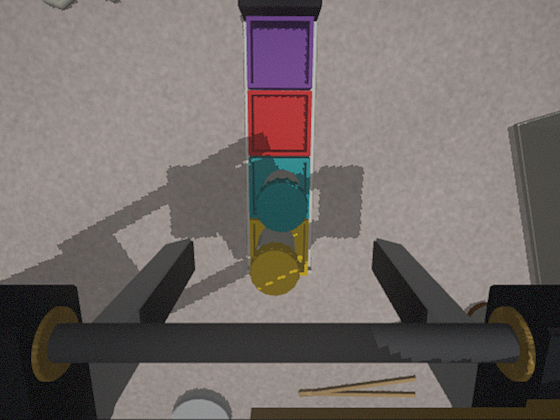

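View pics/n_t.png

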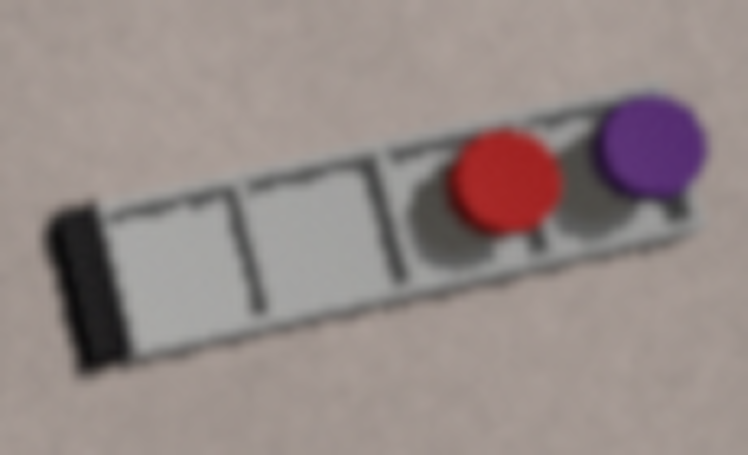

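Red (505,182) and violet (652,147) stand in their pockets in the top crop. The wrist view shows turquoise at (283,205), as predicted.

```bash
python3 -m handwheel '{"claw":[1,1,1,1,1,1,1,1,1,1],"offset":[[0,0,0.6],[0,0,0.4],[0,1.5,0],[0,1.5,0],[0,1.5,0],[0,1.5,0],[0,1.5,0],[0,1.5,0],[0,0,0],[0,0,0]],"turn":[0,0,0,0,0,0,0,0,0,0]}'
python3 p.py 531 206.5 72 -17.2
```

```text
t: 24.95
eef_pos: [532.0, 206.6, 71.7]
tool_rot: [0.7, -0.105, 0.104, -0.699]
wrist_force: [0.9, -0.5, -0.4]
grip_width: 93.8
t 24.95 pos [532.  206.6  71.7] yaw -17.0 tilt 0.13 grip 93.8 Fz -0.4
turn units 0.04  then offset cm [-0.09 -0.03 -0.03]
```

```bash
python3 -m handwheel '{"claw":[0.6,0.4,0.3,0.2,0.2,0.2,0.2,0.2,0.2,0.2],"offset":[[0,0,0],[0,0,0],[0,0,0],[0,0,0],[0,0,0],[0,0,0],[0,0,0],[0,0,0],[0,0,0],[0,0,0]],"turn":[0,0,0,0,0,0,0,0,0,0]}' 25
python3 -m handwheel '{"claw":[0.2,0.2],"offset":[[0,0,0],[0,0,0]],"turn":[0,0]}'
```

```text
t: 25.78
eef_pos: [532.6, 206.8, 72.4]
tool_rot: [0.699, -0.104, 0.104, -0.699]
wrist_force: [1.0, 0.3, 0.3]
grip_width: 35.2
t: 25.95
eef_pos: [532.6, 206.8, 72.4]
tool_rot: [0.699, -0.104, 0.104, -0.699]
wrist_force: [-0.1, -0.3, 0.9]
grip_width: 35.4
```

Gripped. Lift, turn and carry to the y' = +26 pocket: (499.8, -225).

```bash
python3 -m handwheel '{"claw":[0.2,0.2,0.2,0.2,0.2,0.2,0.2,0.2,0.2,0.2],"offset":[[0,-0.5,0],[0,-1,0],[0,-1.5,0],[0,-1.5,0],[0,-1.5,0],[0,-1.5,0],[0,-1.5,0],[0,-1,0],[0,-0.6,0],[0,0,0]],"turn":[0,0,0,0,0,0,0,0,0,0]}'
python3 -m handwheel '{"claw":[0.2,0.2,0.2,0.2,0.2,0.2,0.2],"offset":[[0,0,0],[0,0,0],[0,0,0],[0,0,0],[0,0,0],[0,0,0],[0,0,0]],"turn":[-0.9,-0.9,-0.9,-0.9,-0.9,-1,0]}'
python3 p.py 499.8 -225 177 16
python3 - <<'E'
from h import *;import cv2
s2=bot.snapshot("side");cv2.imwrite("pics/o_s.png",cv2.resize(s2["color"][180:420,80:360,::-1],None,fx=2.5,fy=2.5))
E
```

```text
t: 26.78
eef_pos: [533.8, 207.1, 180.6]
tool_rot: [-0.699, 0.103, -0.106, 0.7]
wrist_force: [0.7, -0.5, 0.1]
grip_width: 35.5
t: 27.37
eef_pos: [531.8, 206.6, 177.2]
tool_rot: [0.7, 0.098, -0.1, -0.7]
wrist_force: [-0.4, -0.6, -1.0]
grip_width: 35.4
t 27.37 pos [531.8 206.6 177.2] yaw 16.1 tilt 0.13 grip 35.4 Fz -1.0
turn units 0.02  then offset cm [-1.498e+01  2.000e-02 -4.061e+01]
```

View pics/o_s.png

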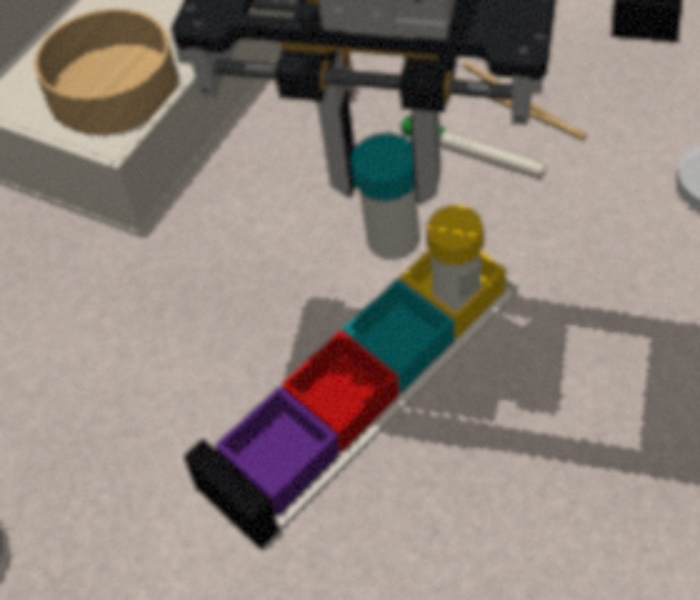

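Turquoise is held upright and the carrier is otherwise undisturbed.

```bash
python3 -m handwheel '{"claw":[0.2,0.2,0.2,0.2,0.2,0.2,0.2,0.2,0.2,0.2],"offset":[[-0.4,0,-1],[-0.7,0,-2],[-1.1,0,-3],[-1.1,0,-3],[-1.1,0,-3],[-1.1,0,-3],[-1.1,0,-3],[-1.1,0,-3],[-1.1,0,-3],[-1.1,0,-3]],"turn":[0,0,0,0,0,0,0,0,0,0]}'
python3 -m handwheel '{"claw":[0.2,0.2,0.2,0.2,0.2,0.2,0.2,0.2],"offset":[[-1.2,0,-3],[-1.2,0,-3],[-1,0,-3],[-0.9,0,-2.5],[-0.7,0,-1.7],[-0.1,0,-0.4],[0,0,0],[0,0,0]],"turn":[0,0,0,0,0,0,0,0]}'
python3 p.py 499.8 -225 112 16
```

```text
t: 28.25
eef_pos: [511.1, -82.1, 178.3]
tool_rot: [0.7, 0.098, -0.098, -0.7]
wrist_force: [0.4, 0.8, 0.4]
grip_width: 35.0
t: 28.92
eef_pos: [500.2, -224.3, 178.1]
tool_rot: [-0.7, -0.098, 0.098, 0.701]
wrist_force: [0.3, -0.5, 0.4]
grip_width: 35.5
t 28.92 pos [ 500.2 -224.3  178.1] yaw 16.0 tilt 0.07 grip 35.5 Fz 0.4
turn units -0.01  then offset cm [-0.06  6.61 -0.06]
```

```bash
python3 -m handwheel '{"claw":[0.2,0.2,0.2,0.2,0.2,0.2,0.2,0.2],"offset":[[0,0,-0.1],[0,1,0],[0,1.5,0],[0,1.5,0],[0,1.5,0],[0,1,0],[0,0,0],[0,0,0]],"turn":[0,0,0,0,0,0,0,0]}'
python3 p.py 499.8 -225 67.4 16
python3 - <<'E'
from h import *;import cv2
s2=bot.snapshot("side");cv2.imwrite("pics/q_s.png",cv2.resize(s2["color"][50:200,260:410,::-1],None,fx=4,fy=4))
E
```

```text
t: 29.58
eef_pos: [500.5, -224.8, 112.6]
tool_rot: [-0.7, -0.098, 0.099, 0.701]
wrist_force: [-0.9, 0.4, -0.8]
grip_width: 35.4
t 29.58 pos [ 500.5 -224.8  112.6] yaw 16.1 tilt 0.11 grip 35.4 Fz -0.8
turn units 0.01  then offset cm [-0.07  4.52  0.  ]
```

View pics/q_s.png

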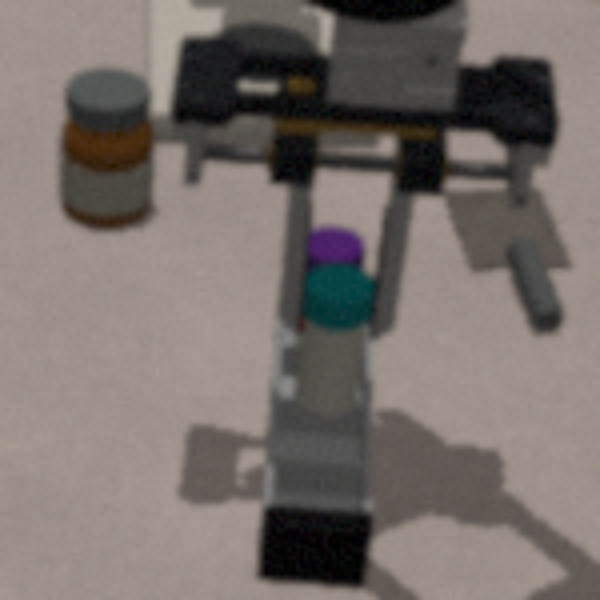

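```bash
python3 -m handwheel '{"claw":[0.2,0.2,0.2,0.2,0.2,0.2,0.2,0.2],"offset":[[0,0.6,0],[0,1,0],[0,1,0],[0,0.8,0],[0,0.5,0],[0,0.2,0],[0,0.1,0],[0,0,0]],"turn":[0,0,0,0,0,0,0,0]}'
python3 -m handwheel '{"claw":[0.2,0.2,0.2,0.2],"offset":[[0,0.1,0],[0,0.1,0],[0,0,0],[0,0,0]],"turn":[0,0,0,0]}'
```

```text
t: 30.3
eef_pos: [500.8, -225.8, 71.2]
tool_rot: [-0.7, -0.099, 0.099, 0.7]
wrist_force: [0.4, 0.2, -0.6]
grip_width: 35.3
t: 30.63
eef_pos: [501.0, -225.9, 69.7]
tool_rot: [0.7, 0.099, -0.098, -0.7]
wrist_force: [-0.1, -0.2, -1.0]
grip_width: 35.8
```

```bash
python3 -m handwheel '{"claw":[0.2,0.2,0.2],"offset":[[0,0.1,0],[0,0,0],[0,0,0]],"turn":[0,0,0]}'| grep -E "pos|force"
```

```text
eef_pos: [500.9, -225.7, 68.5]
wrist_force: [0.4, 0.7, -0.6]
```

```bash
python3 -m handwheel '{"claw":[0.2,0.2,0.2],"offset":[[0,0.1,0],[0,0,0],[0,0,0]],"turn":[0,0,0]}'| grep -E "pos|force"
python3 -m handwheel '{"claw":[0.2,0.2,0.2],"offset":[[0,0.1,0],[0,0,0],[0,0,0]],"turn":[0,0,0]}'| grep -E "pos|force"
```

```text
eef_pos: [500.9, -225.8, 67.4]
wrist_force: [0.3, 0.4, -0.2]
eef_pos: [501.0, -226.1, 67.3]
wrist_force: [-2.1, 0.9, 5.7]
```

Contact at 67.3. Release, then yellow.

```bash
python3 -m handwheel '{"claw":[0.5,0.6,0.8,1,1,1,1,1,1,1],"offset":[[0,-0.1,0],[0,0,0],[0,0,0],[0,0,0],[0,0,0],[0,0,0],[0,-1,0],[0,-2.5,0],[0,-2.5,0],[0,-2.5,0]],"turn":[0,0,0,0,0,0,0,0,0,0]}'
python3 -m handwheel '{"claw":[1,1,1,1,1,1,1],"offset":[[0,-1,0],[0,0,2],[0,0,3],[0,0,3],[0,0,3],[0,0,3],[0,0,3]],"turn":[0,0.9,0.9,0.9,0.9,0.9,1]}'
python3 p.py 512.5 160.5 162 -17.2
```

```text
t: 32.22
eef_pos: [500.6, -225.6, 153.7]
tool_rot: [-0.7, -0.098, 0.099, 0.7]
wrist_force: [-0.4, -0.3, 0.7]
grip_width: 93.5
t: 32.8
eef_pos: [494.9, -56.4, 162.3]
tool_rot: [-0.699, 0.106, -0.106, 0.699]
wrist_force: [0.4, -0.6, 0.8]
grip_width: 93.9
t 32.80 pos [494.9 -56.4 162.3] yaw -17.3 tilt 0.04 grip 93.9 Fz 0.8
turn units -0.01  then offset cm [-4.74  0.03 21.24]
```

```bash
python3 -m handwheel '{"claw":[1,1,1,1,1,1,1,1,1,1],"offset":[[-0.6,0,2.7],[-0.7,0,2.8],[-0.7,0,2.8],[-0.6,0,2.8],[-0.6,0,2.8],[-0.6,0,2.5],[-0.4,0,2],[-0.3,0,1.2],[0,0,0],[0,0,0]],"turn":[0,0,0,0,0,0,0,0,0,0]}'
python3 p.py 512.5 160.5 72 -17.2
python3 - <<'E'
from h import *;import cv2
s=bot.snapshot("wrist");cv2.imwrite("pics/r_w.png",s["color"][:,:,::-1])
print(proj(s,[[512.5,160.5,83]]))
T=bot.snapshot("top");cv2.imwrite("pics/r_t.png",cv2.resize(T["color"][195:265,320:435,::-1],None,fx=6.5,fy=6.5,interpolation=cv2.INTER_CUBIC))
E
```

```text
t: 33.63
eef_pos: [509.7, 142.6, 162.2]
tool_rot: [0.7, -0.104, 0.104, -0.699]
wrist_force: [-0.3, -0.2, -0.2]
grip_width: 93.9
t 33.63 pos [509.7 142.6 162.2] yaw -16.9 tilt 0.05 grip 93.9 Fz -0.2
turn units 0.05  then offset cm [-0.26  9.02  1.79]
[[279.59961047 196.55953971]]
```

View pics/r_w.png

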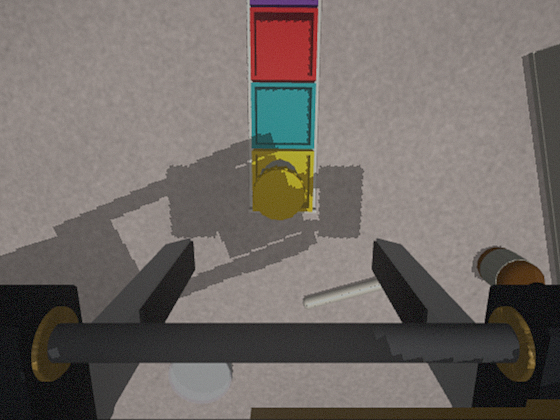

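View pics/r_t.png

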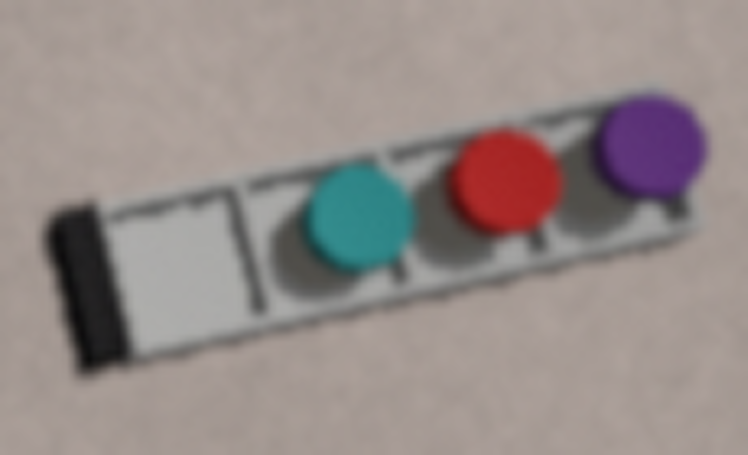

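Three vials stand correctly in the rack. The wrist view shows yellow at (280,194), as predicted.

```bash
python3 -m handwheel '{"claw":[1,1,1,1,1,1,1,1,1,1],"offset":[[-0.1,0,0.9],[-0.1,0,0.9],[0,1.5,0],[0,1.5,0],[0,1.5,0],[0,1.5,0],[0,1.5,0],[0,1.5,0],[0,0,0],[0,0,0]],"turn":[0,0,0,0,0,0,0,0,0,0]}'
python3 p.py 512.5 160.5 72 -17.2
```

```text
t: 34.57
eef_pos: [512.7, 160.5, 71.7]
tool_rot: [0.7, -0.105, 0.104, -0.699]
wrist_force: [0.6, -0.3, -0.0]
grip_width: 94.2
t 34.57 pos [512.7 160.5  71.7] yaw -17.0 tilt 0.12 grip 94.2 Fz -0.0
turn units 0.04  then offset cm [-0.02 -0.03 -0.01]
```

```bash
python3 -m handwheel '{"claw":[0.6,0.4,0.3,0.2,0.2,0.2,0.2,0.2,0.2,0.2],"offset":[[0,0,0],[0,0,0],[0,0,0],[0,0,0],[0,0,0],[0,0,0],[0,0,0],[0,0,0],[0,0,0],[0,0,0]],"turn":[0,0,0,0,0,0,0,0,0,0]}' 25
python3 -m handwheel '{"claw":[0.2,0.2],"offset":[[0,0,0],[0,0,0]],"turn":[0,0]}'
```

```text
t: 35.4
eef_pos: [513.2, 160.5, 72.4]
tool_rot: [0.699, -0.104, 0.104, -0.699]
wrist_force: [-0.2, -0.2, -0.2]
grip_width: 35.3
t: 35.57
eef_pos: [513.2, 160.5, 72.4]
tool_rot: [0.699, -0.104, 0.104, -0.699]
wrist_force: [0.2, 0.3, 0.7]
grip_width: 36.0
```

```bash
python3 -m handwheel '{"claw":[0.2,0.2,0.2,0.2,0.2,0.2,0.2,0.2,0.2,0.2],"offset":[[0,-0.5,0],[0,-1,0],[0,-1.5,0],[0,-1.5,0],[0,-1.5,0],[0,-1.5,0],[0,-1.5,0],[0,-1,0],[0,-0.6,0],[0,0,0]],"turn":[0,0,0,0,0,0,0,0,0,0]}'
python3 -m handwheel '{"claw":[0.2,0.2,0.2,0.2,0.2,0.2,0.2],"offset":[[0,0,0],[0,0,0],[0,0,0],[0,0,0],[0,0,0],[0,0,0],[0,0,0]],"turn":[-0.9,-0.9,-0.9,-0.9,-0.9,-1,0]}'
python3 p.py 485.5 -175 177 16
python3 - <<'E'
from h import *;import cv2
s2=bot.snapshot("side");cv2.imwrite("pics/s_s.png",cv2.resize(s2["color"][130:370,130:410,::-1],None,fx=2.5,fy=2.5))
E
```

```text
t: 36.4
eef_pos: [514.4, 160.7, 180.4]
tool_rot: [-0.699, 0.103, -0.105, 0.7]
wrist_force: [0.5, -0.1, -2.1]
grip_width: 35.7
t: 36.98
eef_pos: [512.5, 160.4, 177.3]
tool_rot: [0.7, 0.098, -0.1, -0.7]
wrist_force: [-0.6, -0.2, -1.3]
grip_width: 35.7
t 36.98 pos [512.5 160.4 177.3] yaw 16.1 tilt 0.13 grip 35.7 Fz -1.3
turn units 0.02  then offset cm [-1.184e+01  3.000e-02 -3.150e+01]
```

View pics/s_s.png

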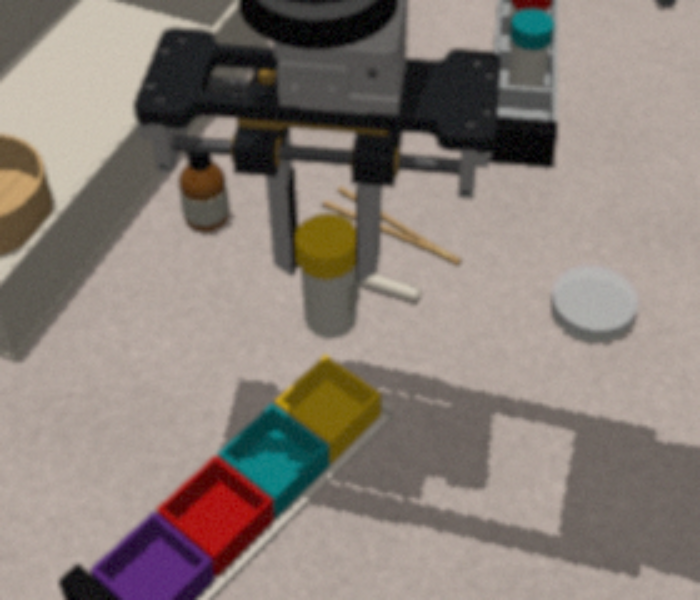

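Yellow is held upright.

```bash
python3 -m handwheel '{"claw":[0.2,0.2,0.2,0.2,0.2,0.2,0.2,0.2,0.2,0.2],"offset":[[-0.4,0,-1],[-0.7,0,-2],[-1.1,0,-3],[-1.1,0,-3],[-1.1,0,-3],[-1.1,0,-3],[-1.1,0,-3],[-1.1,0,-3],[-1.1,0,-3],[-1.1,0,-2.5]],"turn":[0,0,0,0,0,0,0,0,0,0]}'
python3 -m handwheel '{"claw":[0.2,0.2,0.2,0.2,0.2],"offset":[[-1,0,-2.5],[-0.7,0,-1.5],[-0.3,0,-1],[0,0,0],[0,0,0]],"turn":[0,0,0,0,0]}'
python3 p.py 485.5 -175 112 16
```

```text
t: 37.87
eef_pos: [490.6, -124.2, 178.4]
tool_rot: [0.701, 0.097, -0.098, -0.7]
wrist_force: [0.1, -0.4, -1.0]
grip_width: 35.5
t: 38.28
eef_pos: [485.6, -175.1, 178.2]
tool_rot: [-0.7, -0.098, 0.098, 0.701]
wrist_force: [-0.7, -0.1, -2.3]
grip_width: 35.3
t 38.28 pos [ 485.6 -175.1  178.2] yaw 15.9 tilt 0.05 grip 35.3 Fz -2.3
turn units -0.01  then offset cm [-0.01  6.62  0.01]
```

```bash
python3 -m handwheel '{"claw":[0.2,0.2,0.2,0.2,0.2,0.2,0.2,0.2],"offset":[[0,0.1,0],[0,1,0],[0,1.5,0],[0,1.5,0],[0,1.5,0],[0,1,0],[0,0,0],[0,0,0]],"turn":[0,0,0,0,0,0,0,0]}'
python3 p.py 485.5 -175 67.4 16
python3 - <<'E'
from h import *;import cv2
s2=bot.snapshot("side");cv2.imwrite("pics/u_s.png",cv2.resize(s2["color"][50:200,260:410,::-1],None,fx=4,fy=4))
E
```

```text
t: 38.95
eef_pos: [485.5, -174.1, 111.6]
tool_rot: [-0.7, -0.098, 0.1, 0.701]
wrist_force: [0.2, -0.2, -0.6]
grip_width: 35.4
t 38.95 pos [ 485.5 -174.1  111.6] yaw 16.1 tilt 0.11 grip 35.4 Fz -0.6
turn units 0.02  then offset cm [-0.02  4.42 -0.08]
```

View pics/u_s.png

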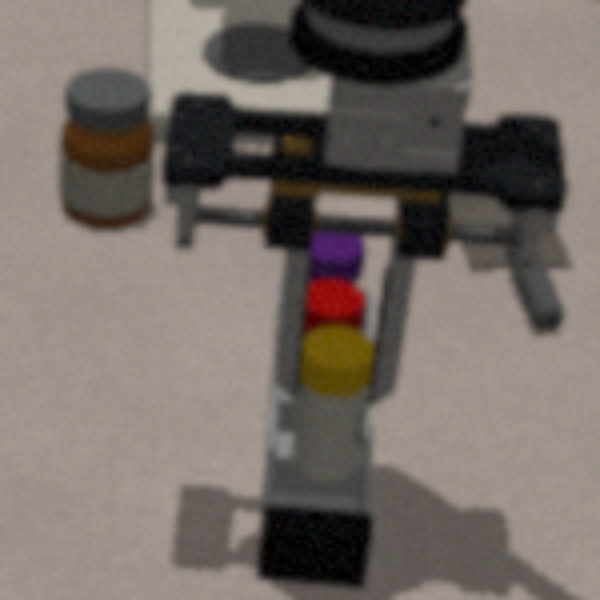

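```bash
python3 -m handwheel '{"claw":[0.2,0.2,0.2,0.2,0.2,0.2,0.2,0.2],"offset":[[0,0.6,0],[0,1,0],[0,1,0],[0,0.8,0],[0,0.5,0],[0,0.2,0],[0,0.1,0],[0,0,0]],"turn":[0,0,0,0,0,0,0,0]}'| grep -E "pos|force"
python3 -m handwheel '{"claw":[0.2,0.2,0.2,0.2],"offset":[[0,0.1,0],[0,0.1,0],[0,0,0],[0,0,0]],"turn":[0,0,0,0]}'| grep -E "pos|force"
python3 -m handwheel '{"claw":[0.2,0.2,0.2],"offset":[[0,0.1,0],[0,0,0],[0,0,0]],"turn":[0,0,0]}'| grep -E "pos|force"
```

```text
eef_pos: [485.9, -175.1, 70.2]
wrist_force: [0.4, 0.3, -1.8]
eef_pos: [486.1, -175.2, 68.7]
wrist_force: [0.0, 0.5, -0.7]
eef_pos: [485.9, -175.1, 67.4]
wrist_force: [-0.6, -0.8, -1.6]
```

```bash
python3 -m handwheel '{"claw":[0.2,0.2,0.2],"offset":[[0,0.1,0],[0,0,0],[0,0,0]],"turn":[0,0,0]}'| grep -E "pos|force"
```

```text
eef_pos: [486.1, -175.4, 67.3]
wrist_force: [-1.8, 0.4, 5.3]
```

Contact again at 67.3. Release, rise and back away.

```bash
python3 -m handwheel '{"claw":[0.5,0.6,0.8,1,1,1,1,1,1,1],"offset":[[0,-0.1,0],[0,0,0],[0,0,0],[0,0,0],[0,0,0],[0,0,0],[0,-1,0],[0,-2.5,0],[0,-2.5,0],[0,-2.5,0]],"turn":[0,0,0,0,0,0,0,0,0,0]}'
python3 -m handwheel '{"claw":[1,1,1,1,1,1,1,1,1],"offset":[[0,-1,0],[0,0,2],[0,0,3],[0,0,3],[0,0,3],[0,0,3],[0,0,3],[0,0,2],[0,0,0]],"turn":[0,0,0,0,0,0,0,0,0]}'
python3 - <<'E'
from h import *;import cv2
T=bot.snapshot("top");cv2.imwrite("pics/v_t.png",cv2.resize(T["color"][195:265,320:435,::-1],None,fx=6.5,fy=6.5,interpolation=cv2.INTER_CUBIC))
s2=bot.snapshot("side");cv2.imwrite("pics/v_s.png",cv2.resize(s2["color"][50:200,260:410,::-1],None,fx=4,fy=4))
E
```

```text
t: 41.33
eef_pos: [485.7, -174.9, 153.7]
tool_rot: [-0.7, -0.098, 0.099, 0.7]
wrist_force: [1.1, -1.0, -0.1]
grip_width: 93.6
t: 42.08
eef_pos: [431.6, 10.5, 162.0]
tool_rot: [-0.699, -0.1, 0.1, 0.701]
wrist_force: [0.2, 0.4, -0.7]
grip_width: 93.9
```

View pics/v_t.png

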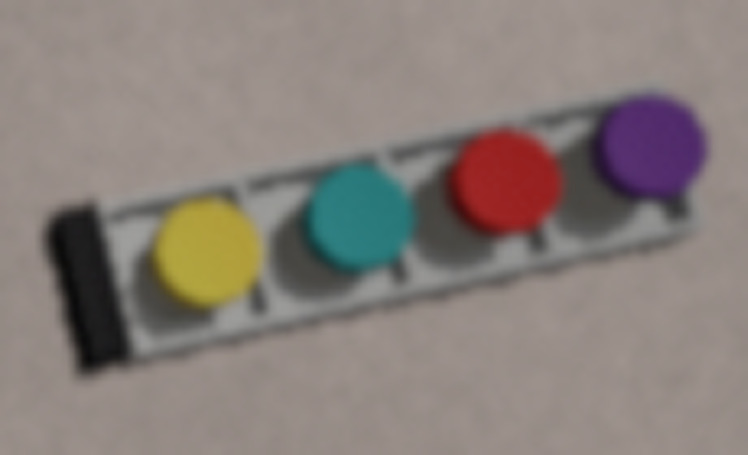

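View pics/v_s.png

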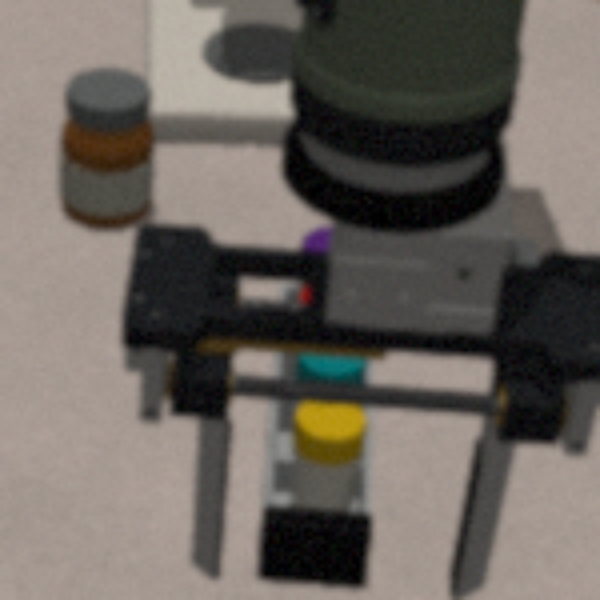

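The top crop shows, from the rack's black block, yellow (208,252), turquoise (360,217), red (505,182) and violet (652,147). All are upright and evenly spaced, and the robot is clear of them. Hand in.

```bash
python3 -c "
from workcell import bot
print(bot.finish_job(), bot.get_obs()['t'])"
```

```text
the job is handed in; nothing more can be done
the job is handed in; nothing more can be done
```

All four vials are in the grey rack in reverse order, and I handed the job in after about 42 s of the 120 s allowed. Counted from the rack's black block they stand yellow, turquoise, red, violet, so violet (nearest the carrier's block) is in the farthest pocket.

- **Placing:** each vial touched down within 0.1 mm of the height expected for the pocket floor. Contact forces read 4–8 N, and I released only after that.
- **Last pictures:** the top view showed all four upright, one per pocket and evenly spaced, with the open gripper clear of the rack. The last side view was partly blocked by the gripper, mostly for red and violet, so the top view is the main evidence.
- **Disagreements:** the camera estimates of vial and rack positions differed by a few mm, most in the wrist view. In the one vial I measured after release (violet), the top camera matched the arm's own position to within about 1 mm. The pockets leave 8 mm of clearance all round. The red vial's lift began before the jaws had fully closed (37.6 mm reading), but it was held and seated correctly.

The hand-in reported no verdict.

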